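# Load the polishing tub and wind its run timer

### The job

Load the jeweller's polishing tub: put every brass bangle in the tub and tip the castings out of the copper cup into it, in whichever order you like, then stand the cup upright again on its cork mat. Only when everything is in the tub and the cup is back, wind the timer's key clockwise, turn by turn, until it is fully wound, and leave it so. Leave the other tools on the bench where they are.

Things in the scene. Friction and masses are not known exactly. Their poses are not given: they have to be found in the camera images.
- tub: Dry vibratory polishing tub, fixed: an open rectangular black rubber tray on a grey base, outside 200 (its x) by 250 (its y) mm and 97 mm high, walls 10 mm thick, inner floor 42 mm above the bench (inside 180 x 230 mm, 55 mm deep). Origin: centre of its underside, on the bench; z up.
- mat: Round cork mat lying on the bench, fixed, 130 mm across and 4 mm thick, home of the copper cup. Origin: centre of its underside.
- cup: Open flared copper cup: 68 mm across at the foot, 112 mm at the rim, 75 mm high, wall 4 mm, about 0.2 kg. Flat steel D-handle on its +y side, 12 mm thick (along cup x): top bar at height 58 to 68 mm, upright bar 83 to 93 mm from the cup's axis, lower bar at 18 to 28 mm. Starts on the mat, castings loose inside. Origin: centre of its underside; z is its axis, towards the mouth.
- cup_handle (a point): Point inside the cup's D-handle, midway through its 12 mm thickness: 80 mm from the cup's axis (cup +y), 50 mm above the cup's underside, 3 mm inside of the upright bar. Axes as the cup's: fingers closing along its x pinch the handle.
- key (a joint): Angle of the timer's key (rad): 0 run down, 4.4 fully wound (hard stop); starts between 0 and 0.8. Grows as the key is turned clockwise seen from above. Spring and clutch together need 0.09 Nm at 0 to 0.15 Nm at 4.4; the clutch holds the key wherever it is let go. Turned backwards it unwinds.
- key_grip (a point): Centre of the flat wing of the steel winding key, which stands upright on top of the timer: wing 54 mm long (point x), 10 mm thick (point y), 28 mm high; the point is 76 mm above the bench, the wing spans 62 to 90 mm. The key turns about the vertical through this point.
- timer: Spring-wound run timer of the tub: fixed low black box 100 x 100 mm with a pale dial top at 48 mm, the key standing upright on its middle. Origin: centre of its underside.
- bangle1: Cast brass bangle, a plain ring lying flat on the bench: outside 76 mm, inside 60 mm, wall 8 mm, 18 mm high, about 0.2 kg; too wide to span comfortably, pinch its wall. From 2 to 4 bangles are present, the others are absent. Origin: centre of its lower face; z is its axis.
- bangle2: Cast brass bangle, a plain ring lying flat on the bench: outside 76 mm, inside 60 mm, wall 8 mm, 18 mm high, about 0.2 kg; too wide to span comfortably, pinch its wall. From 2 to 4 bangles are present, the others are absent. Origin: centre of its lower face; z is its axis.
- bangle3: Cast brass bangle, a plain ring lying flat on the bench: outside 76 mm, inside 60 mm, wall 8 mm, 18 mm high, about 0.2 kg; too wide to span comfortably, pinch its wall. From 2 to 4 bangles are present, the others are absent. Origin: centre of its lower face; z is its axis.
- bangle4: Cast brass bangle, a plain ring lying flat on the bench: outside 76 mm, inside 60 mm, wall 8 mm, 18 mm high, about 0.2 kg; too wide to span comfortably, pinch its wall. From 2 to 4 bangles are present, the others are absent. Origin: centre of its lower face; z is its axis.
- casting1: Chunky steel-grey barrel-shaped casting, 25 mm across, 24 mm long, 50 g; starts standing in the copper cup. Origin: centre of one end face; z is its axis.
- casting2: Chunky steel-grey barrel-shaped casting, 25 mm across, 24 mm long, 50 g; starts standing in the copper cup. Origin: centre of one end face; z is its axis.
- casting3: Chunky steel-grey barrel-shaped casting, 25 mm across, 24 mm long, 50 g; starts standing in the copper cup. Origin: centre of one end face; z is its axis.
- graver: Hand tool with dark wooden grip, 150 mm long, lying along its x: a bystander, to be left where it is. Origin: centre of its underside.
- brush: Brush with wooden handle, 150 mm long, lying along its x: a bystander, to be left where it is. Origin: centre of its underside.
- mallet: Hammer, 240 mm long, lying along its x: a bystander, to be left where it is. Origin: centre of its underside.
- jar: Closed jar, 60 mm across, 70 mm high: a bystander, to be left where it is. Origin: centre of its underside.
- file: Flat steel file with wooden grip, 260 mm long, lying along its x: a bystander, to be left where it is. Origin: centre of its underside.
Things that resemble listed ones, but are neither listed nor needed, are in the scene too. What is shaped like the bangle2 but purple is not meant.

How it is judged:
On the way, in this order (a step that is already met when the one before it is completed fails the run):
1. the copper cup is tipped (beyond about 70 degrees) over the tub (angle between cup's own z axis and vertical above 1.2 rad and horizontal distance between cup and tub below 0.2 m), for 0.2 s.
2. all bangles and castings lie in the tub and the cup stands upright on its mat, let go (x of bangle1 in the frame of tub between -0.095 and 0.095 m and y of bangle1 in the frame of tub between -0.12 and 0.12 m and z of each of bangle1, bangle2, bangle3, bangle4, casting1, casting2, casting3 in the frame of tub below 0.09 m and x of bangle2 in the frame of tub between -0.095 and 0.095 m and y of bangle2 in the frame of tub between -0.12 and 0.12 m and x of bangle3 in the frame of tub between -0.095 and 0.095 m and y of bangle3 in the frame of tub between -0.12 and 0.12 m and x of bangle4 in the frame of tub between -0.095 and 0.095 m and y of bangle4 in the frame of tub between -0.12 and 0.12 m and x of casting1 in the frame of tub between -0.095 and 0.095 m and y of casting1 in the frame of tub between -0.12 and 0.12 m and x of casting2 in the frame of tub between -0.095 and 0.095 m and y of casting2 in the frame of tub between -0.12 and 0.12 m and x of casting3 in the frame of tub between -0.095 and 0.095 m and y of casting3 in the frame of tub between -0.12 and 0.12 m and horizontal distance between cup and mat below 0.035 m and angle between cup's own z axis and vertical below 0.12 rad and height (world z) of cup below 0.012 m and contact force between cup and the fingers below 0.1 N), for 0.2 s.
3. the key has been wound at least halfway (value of joint key above 2.2 rad), for 0.1 s.
4. the key is fully wound (beyond 4.1 of 4.4 rad) (value of joint key above 4.1 rad), for 0.2 s.
At the end, for the whole second after the job is handed in: Every bangle and casting present lies within the tub's walls with its origin below the rim (90 mm above the tub's origin), at rest; the cup stands upright (within 7 degrees) with its axis within 35 mm of the cork mat's centre, released; the key stands beyond 4.1 rad (stop at 4.4) (all of step 2 and linear speed of each of bangle1, bangle2, bangle3, bangle4, casting1, casting2, casting3, cup below 0.03 m/s and value of joint key above 4.1 rad); the robot touches nothing.
It fails at once if the graver was moved more than 60 mm (distance of graver from where it was at the start of the episode above 0.06 m).
It fails at once if the brush was moved more than 60 mm (distance of brush from where it was at the start of the episode above 0.06 m).
It fails at once if the mallet was moved more than 60 mm (distance of mallet from where it was at the start of the episode above 0.06 m).
It fails at once if the jar was moved more than 60 mm (distance of jar from where it was at the start of the episode above 0.06 m).
It fails at once if the file was moved more than 60 mm (distance of file from where it was at the start of the episode above 0.06 m).
Of bangle1, bangle2, bangle3, bangle4 only 2 to 4 are there at a start; the rules pass over those that are not, and their reading is None.
At some moment in a run one of bangle1, bangle2, bangle3, bangle4, cup may be knocked a few centimetres aside while the robot is not near it.
It also fails if it takes over 210 s, if anything falls off the work surface, if the arm or the gripper's body presses on something with over 40 N, if the wrist force passes 120 N, or if a joint passes its speed limit or range.

### The arm

A 6-joint arm with a two-finger parallel gripper is mounted at the origin on the work surface. World frame = base frame: x ahead of the robot, y to its left, z up, the work surface at z = 0. Lengths are in m, angles in rad, forces in N, time in s.
With the tool pointing down it reaches from about 0.225 to 0.875 m from the base axis. Payload 3.4 kg.
Tool frame: the origin (TCP) lies at the very end of the fingers, on their centre line; the grasp point (between the pads) lies 19 mm behind it; z points along the fingers, x is the direction in which the jaws open and shut, and the axes are right-handed (so a half turn about z gives the same grasp; the last joint's range is limited). The gripper opens to 85 mm and grips with 20 to 120 N. Pads are 22 mm wide; open, the fingers measure 114 mm over their backs; the gripper's body (76 mm by 85 mm) begins 54 mm behind the grasp point. The pads swing forward as they close: fully open they stand 13 mm farther back than shut.
Start: joints at [-1.259, 0.276, 1.505, -0, 1.361, -0.121], TCP at [0.241, -0.522, 0.207] pointing down, gripper open.
Joint ranges: [-2.89, 2.89], [-0.75, 2.08], [0.22, 2.7], [-1.18, 4.32], [0.11, 2.71], [-2.7, 2.7]. Speed limits (rad/s): [2.57, 2.57, 3.14, 3.14, 3.14, 3.14].

### API

Orientations are given as a unit quaternion [w, x, y, z].
In Python, from rig import manip gives the robot as it stands.
- The arm moves only by the tool send_rows, never from a script. Its argument "increments" is a list of rows, each a list of 5 numbers: the opening, from 0 (shut) to 1 (fully open), then the shift along the tool's x, y, z in m, then the turn about the tool's z in rad. A call has 1 to 8 rows; each row shifts and turns the commanded pose from where the row before left it, along the tool's axes as they then stand; what a row does not reach is not made up. A row lasts 1/8 s, in which the tool goes at most 62.5 mm and 10.7 degrees, less where a joint would pass 70% of its speed; a pose out of reach is approached as far as the arm can. A call is refused whole if a number of a shift passes 0.0625 or a number of a turn 0.188, either way. A call with a gripper value outside its range is refused whole. The fingers move at their own pace and stop on an object; "squeeze" is the grip in N (left out, the last holds). Time passes only in rows, so rows that do not move let the fingers close. It gives the time, the measured TCP pose, the force and the opening at its end, in the units of the state.
- manip.get_state(): the state, without advancing time (a new reading comes with each control period).
- manip.get_image(name): name is "scene" or "top" or "wrist"; returns the picture (384x512x3 uint8, red, green, blue); there is no depth.
- manip.calibration(name): a dict with "fx", "fy", "cx", "cy" (pixels), "camera_from_world" (4x4, takes a point from world to camera coordinates). Camera axes: x right, y up, looking along -z (the intrinsics and any distortion apply to the point x, -y, -z); pixel columns grow to the right and rows downward; lengths in m; the calibration is good to about 2 mm. A picture is of the moment at which its call begins: read the wrist's pose just before it. calibration takes no time and is no camera call; for the wrist camera it gives the pose at the moment of the call.
- manip.sign_off(): hands the job in, once; it reports no verdict.
The state is a dict: "clock": time; "qpos": joint angles; "qd": joint speeds; "effort": joint torques, N m; "position": TCP position; "ee_rot": TCP orientation; "contact_force": force on the tool from outside, world axes, zero at the start; "moment": the same for the moment, N m; "width": finger opening in m.
Only numpy, scipy, OpenCV 4.12 (cv2) and the standard library are available. Lean on these libraries where they do the work, as an engineer would, in place of code of your own. Each camera call takes 0.05 s, during which the arm holds its last target.

## Working session

There is one attempt and no reset: what is moved stays moved. The work goes in short steps, Python scripts to look and compute and a tool call to move; the robot and the scene stay as the last step left them, time stands still between calls to the robot, and variables do not carry over. Pictures are saved under pics/ and viewed, and the job is handed in when it is done.

Besides the shell and the picture viewer there is one more tool, called after "Call:" as a command line: name --pt "numbers of a row" for each row, then --argument value for the rest. send_rows: Moves the arm, as the interface text tells. Its arguments: {"type":"object","properties":{"increments":{"type":"array","items":{"type":"array","items":{"type":"number"}}},"squeeze":{"type":"number"}},"required":["increments"]}

```bash
ls; mkdir -p pics
python3 - <<'E'
from rig import manip
import cv2
s=manip.get_state();print(s)
for n in("scene","top","wrist"):
    c=manip.calibration(n);print(n,c)
    cv2.imwrite(f"pics/{n}0.png",manip.get_image(n)[:,:,::-1])
E
```

```text
pics
{'clock': 0.0, 'qpos': array([-1.25894718e+00,  2.76584787e-01,  1.50616084e+00,  1.29555114e-05,
        1.36069177e+00, -1.20998936e-01]), 'qd': array([-0.00103516, -0.00093339, -0.0006881 , -0.000291  ,  0.00076126,
       -0.00128393]), 'effort': array([ 5.08799094e-04, -4.16771007e+01, -2.45803213e+01, -1.33925200e-04,
        1.08699489e-02,  3.18207924e-06]), 'position': array([ 0.24100787, -0.5214102 ,  0.20633453]), 'ee_rot': array([-5.91990897e-04,  8.42453039e-01, -5.38768991e-01, -7.07360744e-04]), 'contact_force': array([-0.12827347, -0.19214312, -0.51661965]), 'moment': array([ 0.02043291,  0.0353104 , -0.00074652]), 'width': 0.08567796895847755}
scene {'fx': 359.1304505877958, 'fy': 359.1304505877958, 'cx': 252.1176750371571, 'cy': 190.47666115161348, 'camera_from_world': array([[ 0.77190728,  0.63561883, -0.01215918, -0.40435374],
       [-0.51054208,  0.63118184,  0.58391461,  0.16823062],
       [ 0.37882177, -0.44452017,  0.81172402, -1.36992431],
       [ 0.        ,  0.        ,  0.        ,  1.        ]])}
top {'fx': 380.20968500454427, 'fy': 380.20968500454427, 'cx': 260.01999014324605, 'cy': 193.81569576877334, 'camera_from_world': array([[-0.02201616, -0.99973685,  0.00644386,  0.06280754],
       [ 0.995637  , -0.02134037,  0.09083811, -0.50035791],
       [-0.09067669,  0.00841565,  0.99584482, -1.20526054],
       [ 0.        ,  0.        ,  0.        ,  1.        ]])}
wrist {'fx': 269.73751424731876, 'fy': 269.73751424731876, 'cx': 251.72178003963188, 'cy': 191.04308597705224, 'camera_from_world': array([[ 0.41956218, -0.9077253 , -0.00153738, -0.57417565],
       [ 0.85786973,  0.39707074, -0.32618147,  0.0422759 ],
       [ 0.29669362,  0.13553454,  0.94530592, -0.38064858],
       [ 0.        ,  0.        ,  0.        ,  1.        ]])}
```

View pics/scene0.png

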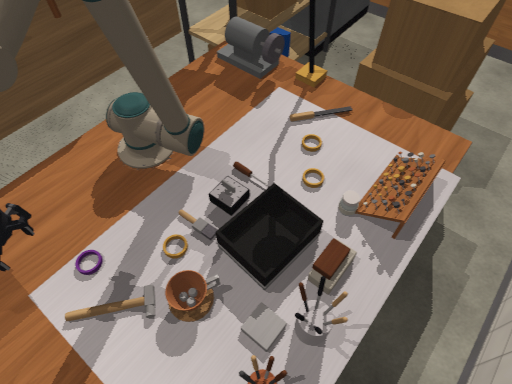

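View pics/top0.png

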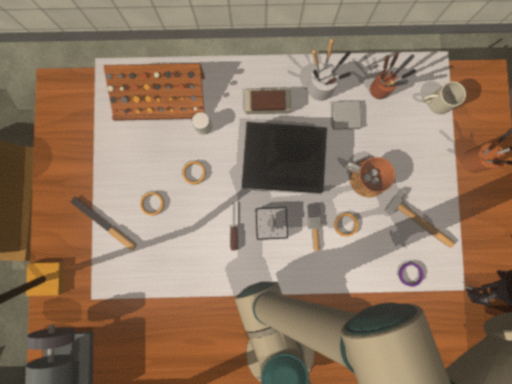

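View pics/wrist0.png

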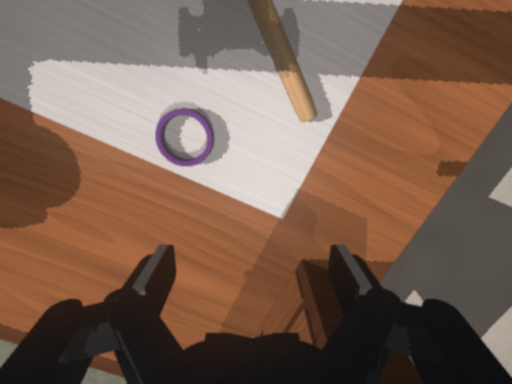

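```bash
cat > h.py <<'E'
from rig import manip
import numpy as np, cv2
def w2c(n,P,c=None):
    c=c or manip.calibration(n); P=np.atleast_2d(P); p=(c["camera_from_world"]@np.c_[P,np.ones(len(P))].T).T
    return np.c_[c["cx"]+c["fx"]*p[:,0]/-p[:,2], c["cy"]-c["fy"]*p[:,1]/-p[:,2]]
def unproj(n,uv,z,c=None):
    c=c or manip.calibration(n); uv=np.atleast_2d(uv).astype(float)
    T=c["camera_from_world"]; R=T[:3,:3]; o=-R.T@T[:3,3]
    d=np.c_[(uv[:,0]-c["cx"])/c["fx"],-(uv[:,1]-c["cy"])/c["fy"],-np.ones(len(uv))]@R
    z=np.broadcast_to(z,len(uv)); t=(z-o[2])/d[:,2]
    return o+d*t[:,None]
def crop(im,x0,y0,x1,y1,s,fn):
    cv2.imwrite(fn,cv2.resize(im[y0:y1,x0:x1,::-1],None,fx=s,fy=s,interpolation=cv2.INTER_CUBIC))
E
python3 - <<'E'
import cv2
a=cv2.imread('pics/top0.png')[:,:,::-1]
from h import crop
crop(a,225,90,425,240,4,'pics/c1.png')
crop(a,60,90,260,240,4,'pics/c2.png')
s=cv2.imread('pics/scene0.png')[:,:,::-1]
crop(s,150,180,340,322,4,'pics/c3.png')
E
```

```text
(no output)
```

View pics/c1.png

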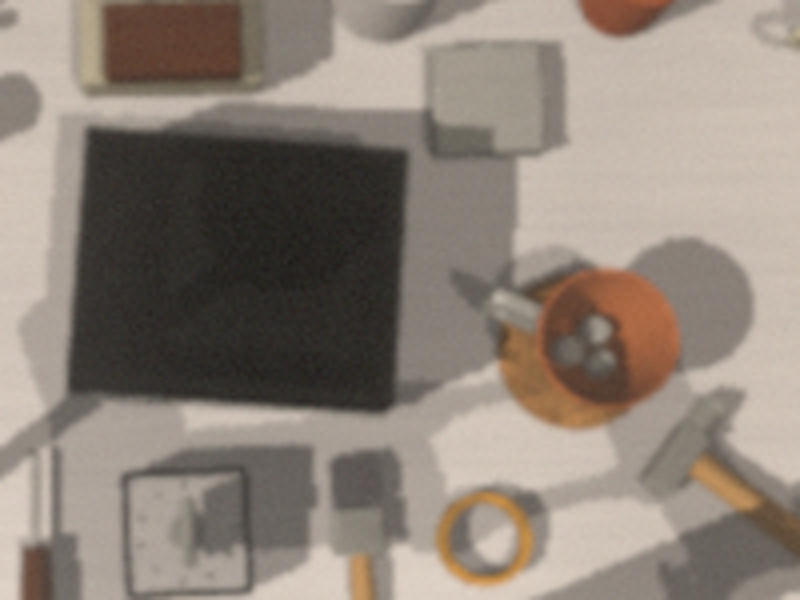

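View pics/c2.png

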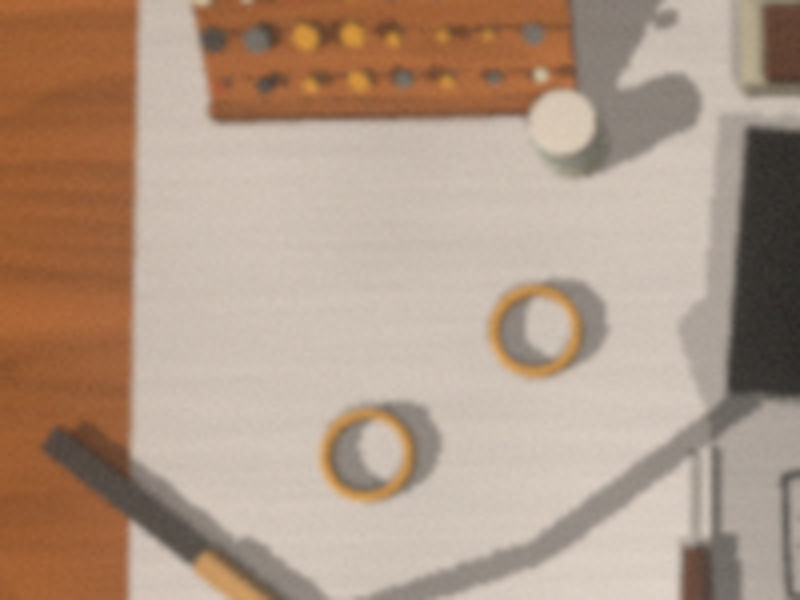

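View pics/c3.png

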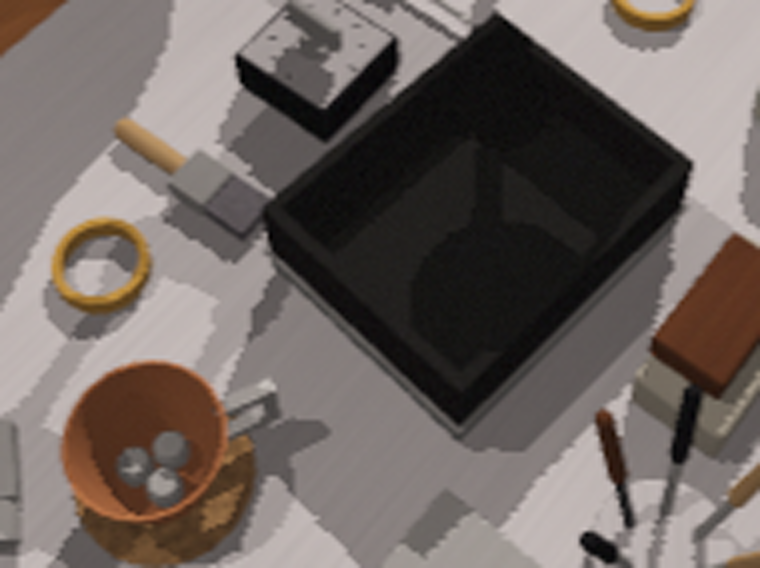

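Run:
```python
from h import *
np.set_printoptions(precision=4,suppress=True)
def C1(p): p=np.atleast_2d(p);return (p+.5)/4-.5+[225,90]
def C2(p): p=np.atleast_2d(p);return (p+.5)/4-.5+[60,90]
print('b1',unproj('top',C1([486,537]),.016))
print('b2,b3',unproj('top',C2([[536,330],[367,455]]),.016))
t=unproj('top',C1([[88,127],[407,150],[392,411],[70,390]]),.097);print('tub',t,t.mean(0))
t=unproj('top',C1([[125,475],[243,468],[250,590],[130,596]]),.048);print('timer',t,t.mean(0))
print('key',unproj('top',C1([[188,535]]),.09))
print('cuprim',unproj('top',C1([[610,338]]),.079),'handle end',unproj('top',C1([[497,302]]),.072))
print('purple',unproj('top',[[411,273]],.016))
```

```text
b1 [[ 0.3988 -0.2239  0.016 ]]
b2,b3 [[0.5778 0.2667 0.016 ]
 [0.4787 0.4038 0.016 ]]
tub [[ 0.7201  0.0889  0.097 ]
 [ 0.697  -0.1567  0.097 ]
 [ 0.4951 -0.1376  0.097 ]
 [ 0.5164  0.1064  0.097 ]] [ 0.6072 -0.0247  0.097 ]
timer [[ 0.4535  0.0662  0.048 ]
 [ 0.457  -0.0269  0.048 ]
 [ 0.3613 -0.0297  0.048 ]
 [ 0.3588  0.0643  0.048 ]] [0.4077 0.0185 0.048 ]
key [[0.4048 0.0193 0.09  ]]
cuprim [[ 0.55  -0.312  0.079]] handle end [[ 0.5812 -0.2273  0.072 ]]
purple [[ 0.2379 -0.4247  0.016 ]]
```

```bash
cat >> h.py <<'E'
np.set_printoptions(precision=4,suppress=True)
from scipy.spatial.transform import Rotation as Ro
def pose():
    s=manip.get_state(); q=s["ee_rot"]; R=Ro.from_quat([q[1],q[2],q[3],q[0]]).as_matrix()
    return s,R,np.degrees(np.arctan2(R[1,0],R[0,0]))
def go(x,y,z,yaw=None):
    "tool-frame shift to world target (valid if turn is done after/before separately: prints both)"
    s,R,a=pose(); d=np.array([x,y,z])-s["position"]
    print("t",round(s["clock"],2),"pos",s["position"],"yaw",round(a,1),"q6",round(s["qpos"][5],2),"w",round(s["width"],4),"F",s["contact_force"])
    print("tool shift (shift first):",R.T@d,"dist",np.linalg.norm(d))
    if yaw is not None:
        t=(a-yaw+90)%180-90; r=np.radians(yaw); 
        for tt,yy in((t,a-t),):
            r=np.radians(yy);print("turn",np.radians(tt),"rows>=",abs(tt)/10.7,"then shift:",d[0]*np.cos(r)+d[1]*np.sin(r),d[0]*np.sin(r)-d[1]*np.cos(r),-d[2])
def snap(n,fn,box=None,s=2):
    c=manip.calibration(n); im=manip.get_image(n)
    x0,y0,x1,y1=box or (0,0,512,384)
    crop(im,x0,y0,x1,y1,s if box else 1.5,fn); np.save('/tmp/'+n+'_T.npy',c["camera_from_world"])
E
python3 -c "
from h import *
go(.413,-.255,.1)"
```

```text
t 0.15 pos [ 0.241  -0.5216  0.2065] yaw -65.2 q6 -0.12 w 0.0854 F [ 0.2176 -0.419  -0.0354]
tool shift (shift first): [-0.1697 -0.2679  0.1068] dist 0.33464942349741705
```

Call:
send_rows --pt "0.45 -0.0283 -0.0447 0.0178 0" --pt "0.45 -0.0283 -0.0447 0.0178 0" --pt "0.45 -0.0283 -0.0447 0.0178 0" --pt "0.45 -0.0283 -0.0447 0.0178 0" --pt "0.45 -0.0283 -0.0447 0.0178 0" --pt "0.45 -0.0283 -0.0447 0.0178 0" --pt "0.45 0 0 0 0" --squeeze 40

```text
clock: 1.02
position: [0.4135, -0.2514, 0.0989]
ee_rot: [-0.001, 0.844, -0.537, -0.002]
contact_force: [0.0, -0.5, 0.6]
width: 0.0385
```

```bash
python3 -c "
from h import *
go(.413,-.255,.005)
snap('wrist','pics/w1.png')
print(w2c('wrist',[[.3988,-.2239,.018],[.413,-.255,.018]])*1.5)"
```

```text
t 1.02 pos [ 0.4135 -0.2514  0.0989] yaw -64.9 q6 0.44 w 0.0385 F [ 0.0404 -0.5156  0.552 ]
tool shift (shift first): [0.0035 0.0019 0.0939] dist 0.09397751646164203
[[326.5664 285.4676]
 [379.328  285.9091]]
```

View pics/w1.png

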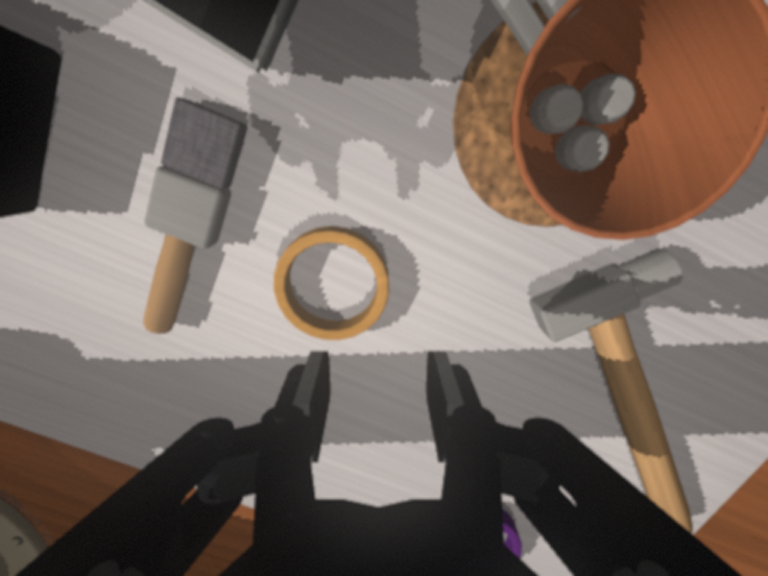

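Call:
send_rows --pt "0.45 0.005 0.001 0.03 0" --pt "0.45 0 0 0.04 0" --pt "0.45 0 0 0.024 0" --pt "0.45 0 0 0 0" --pt "0 0 0 0 0" --pt "0 0 0 0 0" --pt "0 0 0 0 0" --pt "0 0 0 0 0"

```text
clock: 2.08
position: [0.4149, -0.2605, 0.0069]
ee_rot: [0.0, 0.842, -0.539, 0.001]
contact_force: [-0.0, 0.3, 0.1]
width: 0.0
```

```bash
python3 -c "
from h import *
go(.56,-.08,.2)
snap('wrist','pics/w2.png')"
```

```text
t 2.08 pos [ 0.4149 -0.2605  0.0069] yaw -65.2 q6 0.44 w 0.0 F [-0.0043  0.3423  0.0894]
tool shift (shift first): [-0.1028 -0.2076 -0.1931] dist 0.3015426256474725
```

View pics/w2.png

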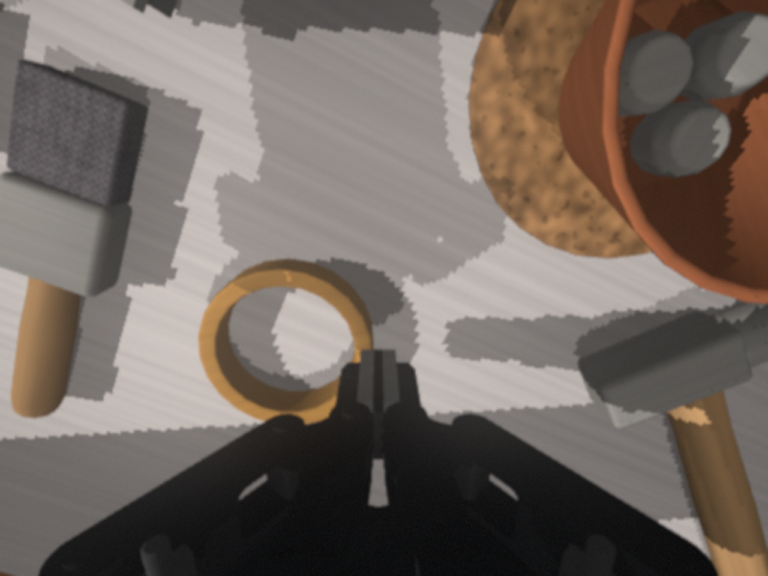

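```bash
python3 -c "
from h import *
p=unproj('wrist',np.array([[287,338],[240,338],[363,338]])/1.5,[.018]*3);print(p)
s,R,a=pose();print((p-s['position'])@R)
print(w2c('wrist',s['position'])*1.5)"
```

```text
[[ 0.4056 -0.2224  0.018 ]
 [ 0.3973 -0.2043  0.018 ]
 [ 0.4191 -0.2516  0.018 ]]
[[-0.0384 -0.0077 -0.0112]
 [-0.0583 -0.0077 -0.0113]
 [-0.0062 -0.0077 -0.0112]]
[[377.5661 342.2063]]
```

```bash
python3 -c "
from h import *
c=manip.calibration('wrist')
# calib at w1 moment: reconstruct offset using saved? use T saved at w2 and translation
s,R,a=pose()
T=c['camera_from_world'].copy(); Rc=T[:3,:3]; o=-Rc.T@T[:3,3]
print('cam rel tool',R.T@(o-s['position']))
import math
a1=-64.9; r=math.radians(a1-a)
Rz=np.array([[math.cos(r),-math.sin(r),0],[math.sin(r),math.cos(r),0],[0,0,1]])
o1=np.array([.4135,-.2514,.0989])+Rz@(o-s['position']); Rn=Rc@Rz.T
T[:3,:3]=Rn;T[:3,3]=-Rn@o1
c['camera_from_world']=T
print(unproj('wrist',np.array([[331,284],[281,284],[381,284]])/1.5,[.018]*3,c))"
```

```text
cam rel tool [-0.     -0.0843 -0.1663]
[[ 0.4014 -0.224   0.018 ]
 [ 0.3878 -0.1948  0.018 ]
 [ 0.4151 -0.2532  0.018 ]]
```

Call:
send_rows --pt "0 0 0 -0.03 0" --pt "0 0 0 0 0" --pt "0.45 -0.005 -0.006 0 0" --pt "0.45 0 0 0 0" --pt "0.45 0 0 0 0"

```text
clock: 2.75
position: [0.4176, -0.2528, 0.0358]
ee_rot: [-0.0, 0.843, -0.539, -0.001]
contact_force: [-0.3, -0.6, 0.6]
width: 0.0386
```

```bash
python3 -c "
from h import *
go(.4188,-.2539,.003)
snap('wrist','pics/w3.png')"
```

```text
t 2.75 pos [ 0.4176 -0.2528  0.0358] yaw -65.2 q6 0.45 w 0.0386 F [-0.3387 -0.5976  0.5529]
tool shift (shift first): [ 0.0015 -0.0006  0.0328] dist 0.032805198445271876
```

View pics/w3.png

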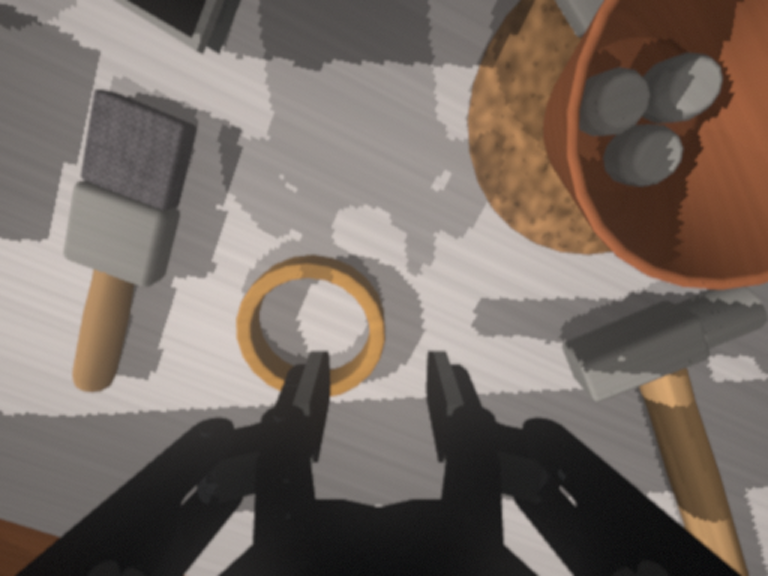

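```bash
python3 -c "
from h import *
p=unproj('wrist',np.array([[310.5,325],[375,325],[310,264],[310,387]])/1.5,[.018]*4);print(p)
s,R,a=pose();print((p-s['position'])@R)"
```

```text
[[ 0.4041 -0.2225  0.018 ]
 [ 0.4175 -0.2516  0.018 ]
 [ 0.4333 -0.2106  0.018 ]
 [ 0.3707 -0.2355  0.018 ]]
[[-0.0334 -0.0004  0.0179]
 [-0.0013 -0.0004  0.0179]
 [-0.0319 -0.032   0.0179]
 [-0.0356  0.0353  0.0179]]
```

Call:
send_rows --pt "0.45 0 0 0.02 0" --pt "0.45 0 0 0.013 0" --pt "0.45 0 0 0 0" --pt "0 0 0 0 0" --pt "0 0 0 0 0" --pt "0 0 0 0 0"

```text
clock: 3.55
position: [0.4183, -0.2535, 0.0039]
ee_rot: [0.0, 0.842, -0.539, 0.001]
contact_force: [0.6, 0.0, 0.0]
width: -0.0003
```

```bash
python3 -c "
from h import *
go(.4188,-.2539,.003)
snap('wrist','pics/w4.png')"
```

```text
t 3.55 pos [ 0.4183 -0.2535  0.0039] yaw -65.2 q6 0.45 w -0.0003 F [0.6106 0.0371 0.0149]
tool shift (shift first): [ 0.0006 -0.0003  0.0009] dist 0.0010822535292760163
```

View pics/w4.png

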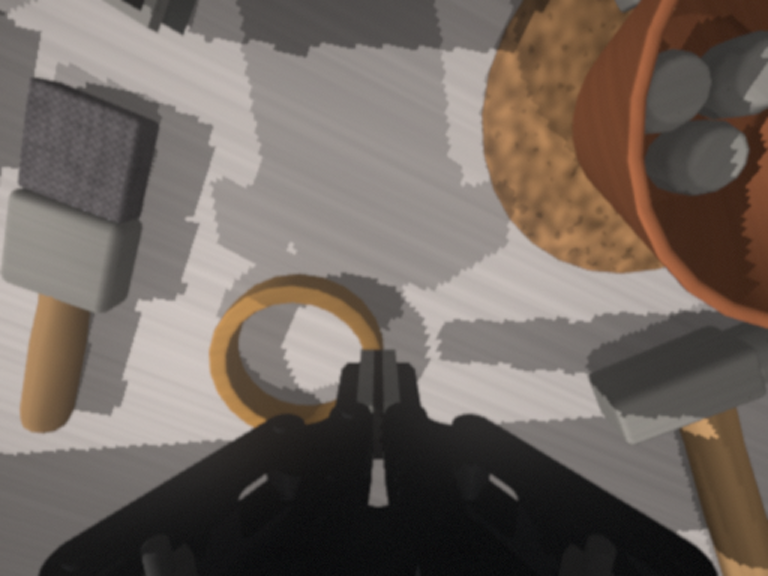

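```bash
python3 -c "
from h import *
snap('scene','pics/s1.png',(120,190,270,310),5)
print(w2c('scene',[[.4183,-.2535,.0039],[.4183,-.2535,.018],[.4045,-.2225,.018]]))
p=unproj('wrist',np.array([[297,352],[297,275],[212,352],[382,345]])/1.5,[.018]*4)
s,R,a=pose();print((p-s['position'])@R)
"
```

```text
[[172.5822 257.0365]
 [171.6857 255.0119]
 [176.0184 245.2366]]
[[-0.0339 -0.0026 -0.0143]
 [-0.0317 -0.0366 -0.0143]
 [-0.0697 -0.0027 -0.0143]
 [ 0.0019 -0.0059 -0.0143]]
```

View pics/s1.png

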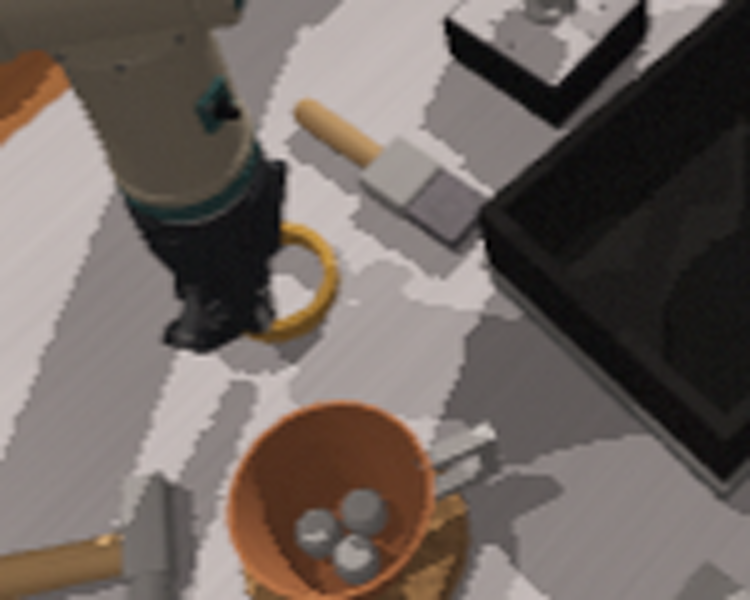

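Call:
send_rows --pt "0 0 0 -0.03 0" --pt "0 0 0 0 0" --pt "0 0 0 0 0"

```text
clock: 4.03
position: [0.4177, -0.2531, 0.0332]
ee_rot: [0.0, 0.842, -0.539, -0.0]
contact_force: [-0.9, 0.0, 0.3]
width: 0.0002
```

```bash
python3 -c "
from h import *
go(.4188,-.2539,.003)
snap('wrist','pics/w5.png')"
```

```text
t 4.03 pos [ 0.4177 -0.2531  0.0332] yaw -65.2 q6 0.45 w 0.0002 F [-0.9375  0.0125  0.3331]
tool shift (shift first): [ 0.0012 -0.0007  0.0302] dist 0.0302160400964374
```

View pics/w5.png

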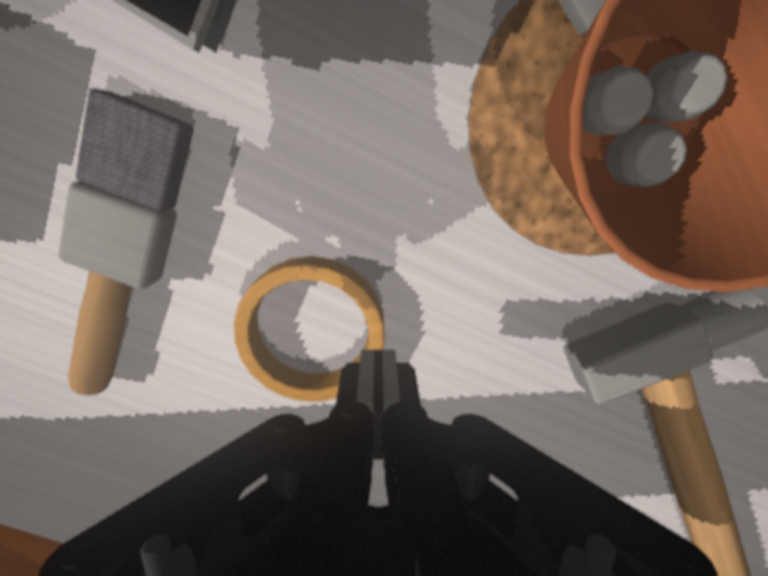

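Call:
send_rows --pt "0 0.03 0 0 0" --pt "0 0 0 0.028 0" --pt "0 0 0 0.002 0" --pt "0 0 0 0 0"

```text
clock: 4.58
position: [0.43, -0.28, 0.003]
ee_rot: [-0.0, 0.842, -0.539, -0.001]
contact_force: [-0.7, 0.3, -0.5]
width: -0.0001
```

```bash
python3 -c "
from h import *
go(.4188,-.2539,.003)
snap('wrist','pics/w6.png')"
```

```text
t 4.58 pos [ 0.43  -0.28   0.003] yaw -65.2 q6 0.43 w -0.0001 F [-0.7451  0.2683 -0.5147]
tool shift (shift first): [-0.0284 -0.0008  0.0001] dist 0.028374950215642
```

View pics/w6.png

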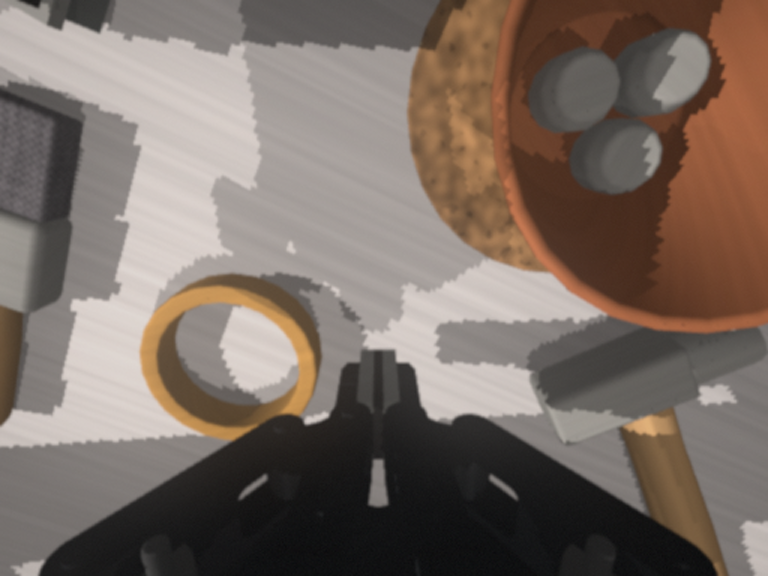

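Call:
send_rows --pt "0 0 0 0.002 0" --pt "0 0 0 0.002 0" --pt "0 0 0 0 0"

```text
clock: 5.0
position: [0.4305, -0.2805, -0.0005]
ee_rot: [0.0, 0.842, -0.539, 0.0]
contact_force: [0.7, 0.7, -0.0]
width: -0.0001
```

Call:
send_rows --pt "0 0 0 0.002 0" --pt "0 0 0 0 0" --pt "0 0 0 0.002 0" --pt "0 0 0 0 0"

```text
clock: 5.5
position: [0.4304, -0.2804, -0.0048]
ee_rot: [0.0, 0.842, -0.539, -0.0]
contact_force: [-0.4, 0.2, 0.7]
width: -0.0
```

Call:
send_rows --pt "0 0 0 0.003 0" --pt "0 0 0 0 0" --pt "0 0 0 0.003 0" --pt "0 0 0 0 0"

```text
clock: 6.0
position: [0.4304, -0.2804, -0.0108]
ee_rot: [-0.0, 0.842, -0.539, -0.0]
contact_force: [0.5, 0.1, -0.6]
width: -0.0001
```

```bash
python3 -c "
from h import *
go(.4188,-.2539,.003)
s=manip.get_state();print(s['qpos'],s['effort'],s['moment'])
snap('scene','pics/s2.png',(120,190,270,310),5)
print((w2c('scene',[[.4304,-.2804,-.0108],[.4304,-.2804,.01]])-[120,190])*5)"
```

```text
t 6.0 pos [ 0.4304 -0.2804 -0.0108] yaw -65.2 q6 0.43 w -0.0001 F [ 0.5421  0.1145 -0.643 ]
tool shift (shift first): [-0.0289 -0.0006 -0.0138] dist 0.03205368178995969
[-0.7129  0.4077  1.9355 -0.      0.7988  0.4251] [ -0.0091 -40.7545 -16.0076  -0.0005  -0.0214   0.    ] [-0.0057  0.0169  0.0141]
[[248.7562 388.8284]
 [241.8599 374.5988]]
```

View pics/s2.png

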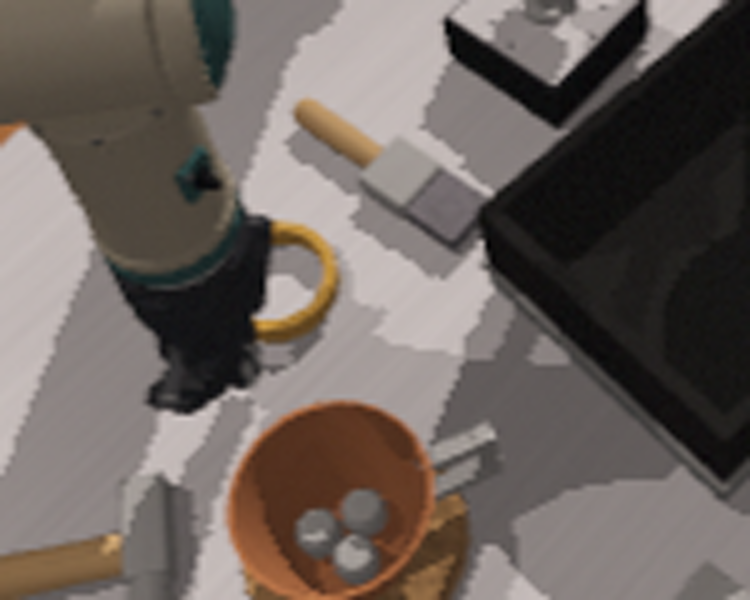

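```bash
python3 -c "
from h import *
s,R,a=pose()
for y in(-.011,0,.011):
  for z in (0,-.01,-.02,-.03,-.04):
    p=s['position']+R@np.array([[0,y,z],[.01,y,z]]).T.T[0] if 0 else [s['position']+R@np.array(v) for v in ([0,y,z],[.01,y,z],[.0193,y,z-0])]
    print(y,z,(w2c('wrist',np.array(p))*1.5).round(0).tolist())
snap('wrist','pics/w7.png',(180,200,330,320),5)
"
```

```text
-0.011 0 [[378.0, 320.0], [400.0, 320.0], [421.0, 320.0]]
-0.011 -0.01 [[378.0, 330.0], [401.0, 330.0], [423.0, 330.0]]
-0.011 -0.02 [[378.0, 340.0], [403.0, 340.0], [426.0, 340.0]]
-0.011 -0.03 [[378.0, 352.0], [404.0, 352.0], [429.0, 352.0]]
-0.011 -0.04 [[378.0, 366.0], [406.0, 366.0], [432.0, 366.0]]
0 0 [[378.0, 342.0], [400.0, 342.0], [420.0, 342.0]]
0 -0.01 [[378.0, 353.0], [401.0, 353.0], [422.0, 353.0]]
0 -0.02 [[378.0, 364.0], [402.0, 364.0], [425.0, 364.0]]
0 -0.03 [[378.0, 378.0], [404.0, 378.0], [428.0, 378.0]]
0 -0.04 [[378.0, 392.0], [405.0, 392.0], [431.0, 392.0]]
0.011 0 [[378.0, 363.0], [399.0, 363.0], [419.0, 363.0]]
0.011 -0.01 [[378.0, 375.0], [400.0, 375.0], [421.0, 375.0]]
0.011 -0.02 [[378.0, 388.0], [401.0, 388.0], [424.0, 388.0]]
0.011 -0.03 [[378.0, 402.0], [403.0, 402.0], [426.0, 402.0]]
0.011 -0.04 [[378.0, 418.0], [405.0, 418.0], [430.0, 418.0]]
```

View pics/w7.png

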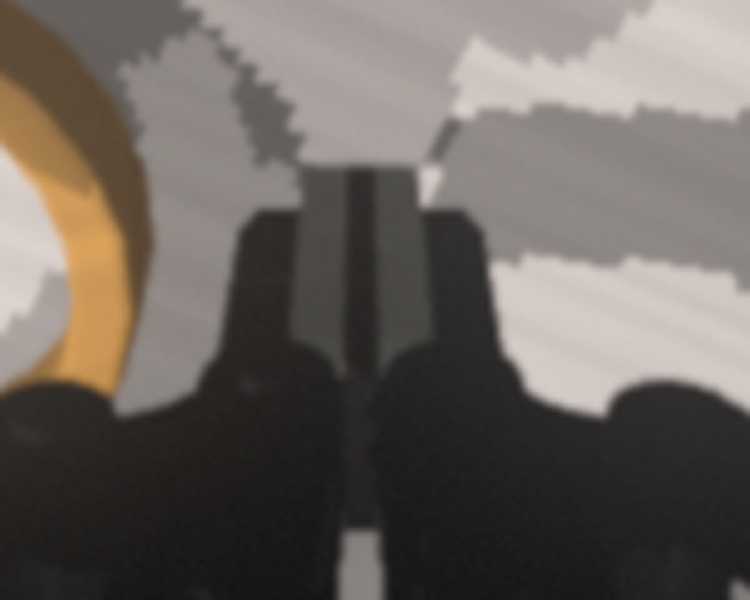

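Call:
send_rows --pt "0 0 0 0.003 0" --pt "0 0 0 0 0" --pt "0 0 0 0.003 0" --pt "0 0 0 0 0"

```text
clock: 6.6
position: [0.4303, -0.2804, -0.0169]
ee_rot: [-0.0, 0.842, -0.539, -0.0]
contact_force: [0.2, -0.3, -0.5]
width: 0.0003
```

Call:
send_rows --pt "0 0 0 0.003 0" --pt "0 0 0 0 0" --pt "0 0 0 0 0"

```text
clock: 6.98
position: [0.4306, -0.2806, -0.0196]
ee_rot: [0.0, 0.842, -0.539, 0.0]
contact_force: [-0.4, -0.5, -0.2]
width: 0.0
```

```bash
python3 -c "
from h import *
go(.4188,-.2539,.003)
s=manip.get_state();print(s['qpos'],s['effort'],s['moment'])
snap('wrist','pics/w8.png')
snap('top','pics/t8.png')
"
```

```text
t 6.97 pos [ 0.4306 -0.2806 -0.0196] yaw -65.2 q6 0.43 w 0.0 F [-0.3735 -0.4901 -0.2052]
tool shift (shift first): [-0.0291 -0.0005 -0.0226] dist 0.03688017437895274
[-0.7129  0.4205  1.9443 -0.0001  0.7767  0.4251] [ -0.002  -41.026  -15.4947  -0.0004   0.0051   0.    ] [-0.0657  0.0301 -0.0027]
```

View pics/w8.png

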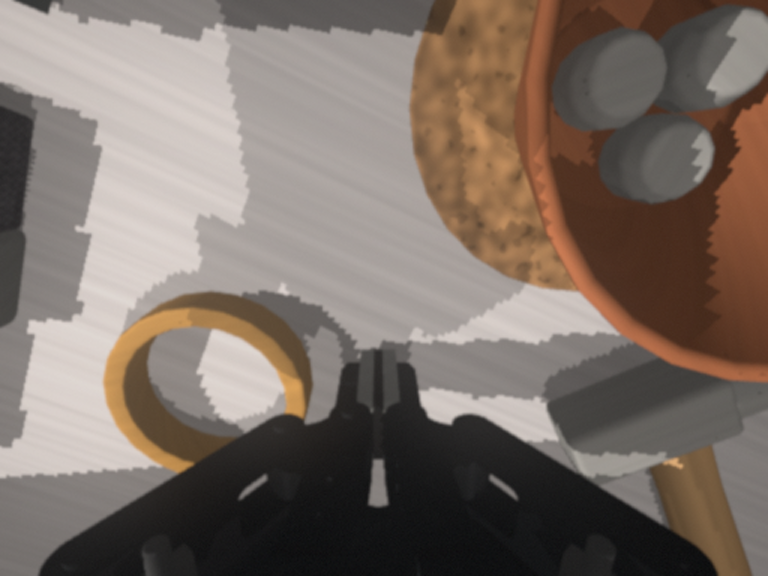

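View pics/t8.png

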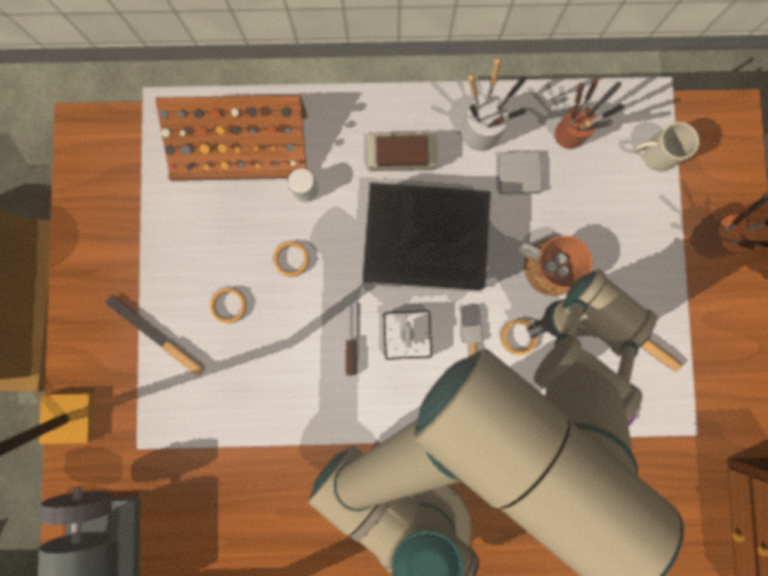

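Call:
send_rows --pt "0 0 0 0.002 0" --pt "0 0 0 0 0" --pt "0 0 0 0.002 0" --pt "0 0 0 0 0"

```text
clock: 7.58
position: [0.4304, -0.2804, -0.0237]
ee_rot: [0.0, 0.842, -0.539, -0.0]
contact_force: [-0.1, 0.8, -0.5]
width: 0.0
```

Call:
send_rows --pt "0 0 0 -0.045 0" --pt "0.45 -0.0145 0 0 0" --pt "0.45 -0.0145 0 0 0" --pt "0.45 0 0 0 0" --pt "0.45 0 0 0.023 0" --pt "0.45 0 0 0.02 0" --pt "0.45 0 0 0 0"

```text
clock: 8.45
position: [0.417, -0.2531, -0.0234]
ee_rot: [-0.0, 0.842, -0.539, -0.002]
contact_force: [-1.0, 0.5, -0.1]
width: 0.038
```

Call:
send_rows --pt "0 0 0 0 0" --pt "0 0 0 0 0" --pt "0 0 0 0 0" --pt "0 0 0 0 0"

```text
clock: 8.95
position: [0.4187, -0.2546, -0.0212]
ee_rot: [0.0, 0.842, -0.539, 0.001]
contact_force: [-0.0, 0.0, -0.5]
width: 0.0075
```

Call:
send_rows --pt "0 0 0 -0.045 0" --pt "0 0 0 -0.06 0" --pt "0 0 0 -0.035 0" --pt "0 0 0 0 0"

```text
clock: 9.45
position: [0.4202, -0.2556, 0.1213]
ee_rot: [0.0, 0.842, -0.539, 0.004]
contact_force: [0.6, 0.2, -2.0]
width: 0.0075
```

```bash
python3 -c "
from h import *
go(.621,-.096,.12)
snap('wrist','pics/w9.png')"
```

```text
t 9.45 pos [ 0.4202 -0.2556  0.1213] yaw -65.2 q6 0.45 w 0.0075 F [ 0.6433  0.1835 -2.028 ]
tool shift (shift first): [-0.0607 -0.2492  0.0017] dist 0.2565026067545199
```

View pics/w9.png

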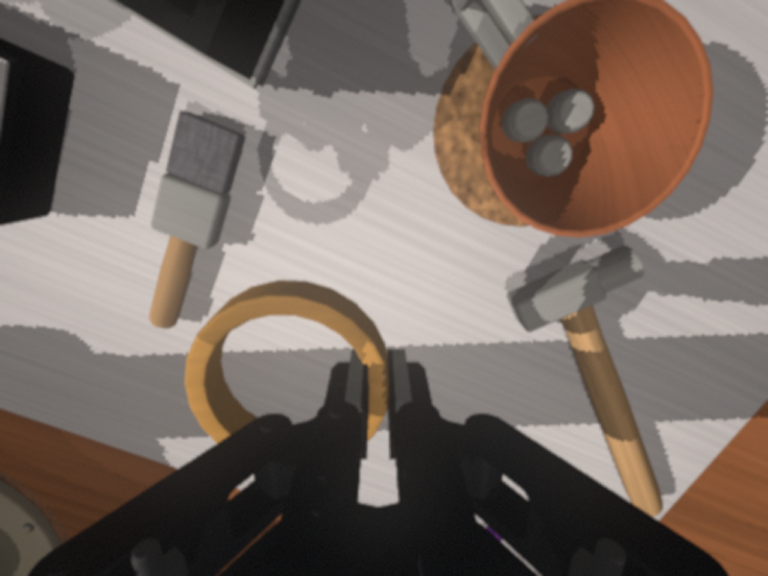

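The ring is held in the jaws (wall at px 377,370), so I carry it to the tub.

Call:
send_rows --pt "0 -0.012 -0.05 0 0" --pt "0 -0.012 -0.05 0 0" --pt "0 -0.012 -0.05 0 0" --pt "0 -0.012 -0.05 0 0" --pt "0 -0.012 -0.049 0 0" --pt "0 0 0 0.04 0" --pt "0 0 0 0.04 0" --pt "0 0 0 0 0"

```text
clock: 10.5
position: [0.6143, -0.0938, 0.0326]
ee_rot: [0.002, 0.843, -0.539, -0.006]
contact_force: [0.1, 0.2, -1.5]
width: 0.0074
```

```bash
python3 -c "
from h import *
go(.621,-.096,.04)
snap('wrist','pics/w10.png')"
```

```text
t 10.5 pos [ 0.6143 -0.0938  0.0326] yaw -65.2 q6 0.87 w 0.0074 F [ 0.0563  0.1771 -1.4965]
tool shift (shift first): [ 0.0047 -0.0051 -0.0074] dist 0.010194258391264494
```

View pics/w10.png

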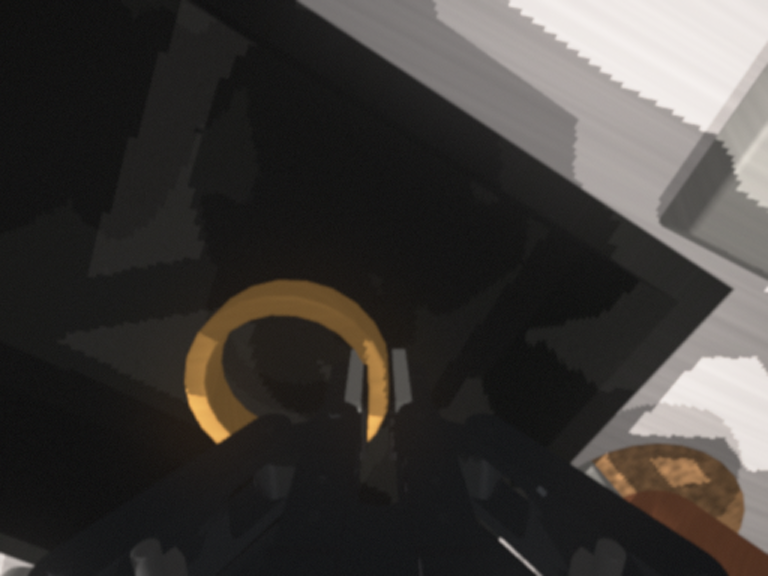

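Call:
send_rows --pt "0.3 0 0 0 0" --pt "0.3 0 0 0 0" --pt "0.3 0 0 -0.04 0" --pt "0.3 0 0 -0.06 0" --pt "0.4 0 0 -0.04 0" --pt "0.4 0 0 0 0"

```text
clock: 11.3
position: [0.6222, -0.0962, 0.1847]
ee_rot: [-0.002, 0.842, -0.539, 0.006]
contact_force: [-0.9, -0.3, -0.2]
width: 0.0343
```

```bash
python3 -c "
from h import *
go(.5778,.2667-.034,.06,-90)
snap('wrist','pics/w11.png')"
```

```text
t 11.3 pos [ 0.6222 -0.0962  0.1847] yaw -65.2 q6 0.87 w 0.0343 F [-0.9463 -0.3081 -0.1619]
tool shift (shift first): [-0.3182 -0.0964  0.1231] dist 0.3545176968549464
turn 0.4326170209575219 rows>= 2.316554153868102 then shift: -0.3288912969711732 0.04444708944300189 0.12465058523729847
```

View pics/w11.png

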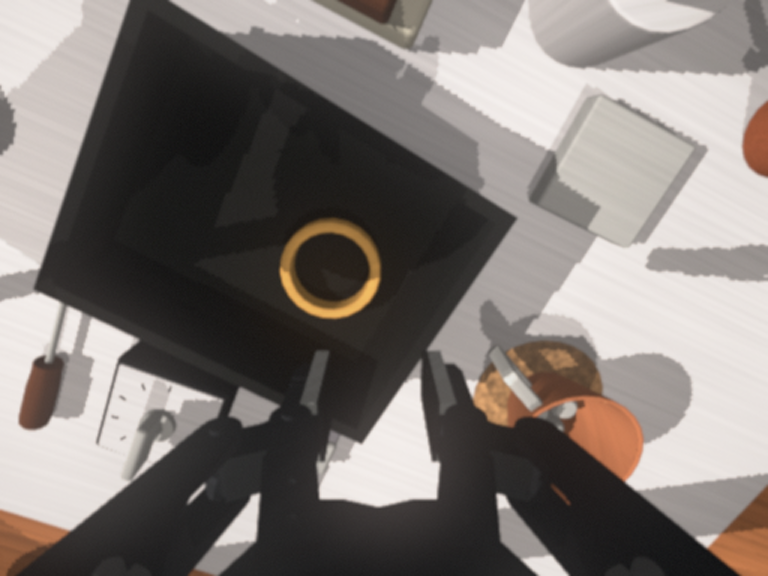

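```bash
python3 -c "
from h import *
go(.592,.236,.06)"
```

```text
t 11.35 pos [ 0.6206 -0.0958  0.1818] yaw -65.2 q6 0.87 w 0.034 F [-0.2154 -0.0978  0.9147]
tool shift (shift first): [-0.3137 -0.1125  0.121 ] dist 0.3545696439005595
```

Call:
send_rows --pt "0.4 -0.052 -0.019 0 0" --pt "0.4 -0.052 -0.019 0 0" --pt "0.4 -0.052 -0.019 0 0" --pt "0.4 -0.052 -0.019 0 0" --pt "0.4 -0.052 -0.019 0.02 0" --pt "0.4 -0.052 -0.018 0.03 0" --pt "0.4 0 0 0.05 0" --pt "0.4 0 0 0.02 0"

```text
clock: 12.35
position: [0.5873, 0.2353, 0.054]
ee_rot: [0.003, 0.843, -0.538, -0.003]
contact_force: [-0.5, -0.8, 0.7]
width: 0.0342
```

Call:
send_rows --pt "0.4 0 0 0 0"

```text
clock: 12.48
position: [0.5884, 0.2346, 0.0554]
ee_rot: [0.003, 0.843, -0.539, -0.002]
contact_force: [0.2, -0.7, -0.1]
width: 0.0338
```

```bash
python3 -c "
from h import *
go(.592,.236,-.022)
snap('wrist','pics/w12.png')"
```

```text
t 12.47 pos [0.5884 0.2346 0.0554] yaw -65.2 q6 1.41 w 0.0338 F [ 0.2142 -0.684  -0.0579]
tool shift (shift first): [ 0.0003 -0.0044  0.0773] dist 0.07747371364681828
```

View pics/w12.png

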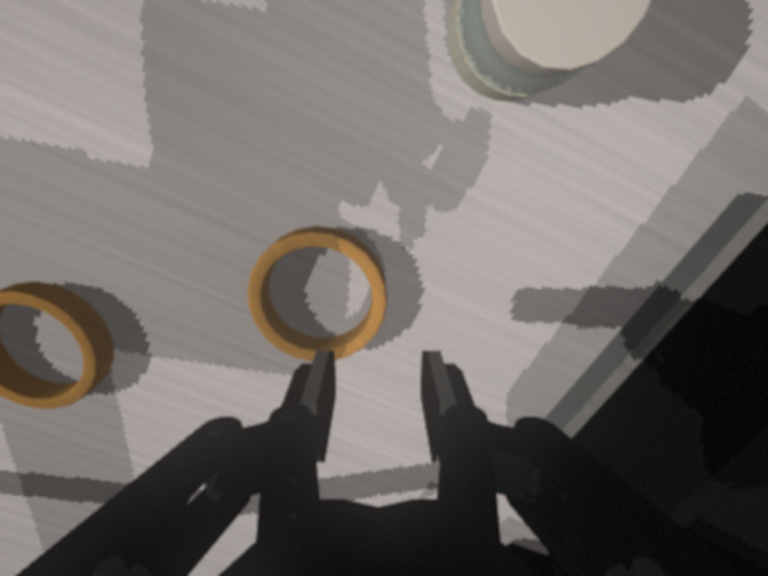

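```bash
cat >> h.py <<'E'
def tool(n,px,z):
    s,R,a=pose(); p=unproj(n,np.array(px)/1.5,[z]*len(px)); print('world',p.tolist()); print('tool',(p-s['position'])@R)
E
python3 -c "
from h import *
tool('wrist',[[317.5,294],[50,345]],.018)"
```

```text
world [[0.5844718208557536, 0.26811755902225637, 0.017999999999999988], [0.4923884250145621, 0.39399817451774455, 0.017999999999999988]]
tool [[-0.0325 -0.0091  0.0392]
 [-0.1854  0.0217  0.0394]]
```

Call:
send_rows --pt "0.4 0.002 -0.007 0.02 0" --pt "0.4 0 0 0.03 0" --pt "0.4 0 0 0.025 0" --pt "0.4 0 0 0 0" --pt "0.4 0 0 0 0"

```text
clock: 13.15
position: [0.5994, 0.2364, -0.0157]
ee_rot: [-0.001, 0.842, -0.539, 0.001]
contact_force: [-0.1, -0.2, 0.8]
width: 0.0342
```

```bash
python3 -c "
from h import *
go(.5988,.2371,-.022)"
```

```text
t 13.15 pos [ 0.5994  0.2364 -0.0157] yaw -65.2 q6 1.41 w 0.0342 F [-0.0562 -0.1526  0.8484]
tool shift (shift first): [-0.0009  0.0003  0.0063] dist 0.006362665318588612
```

Call:
send_rows --pt "0.4 0 0 0.006 0" --pt "0 0 0 0 0" --pt "0 0 0 0 0" --pt "0 0 0 0 0" --pt "0 0 0 -0.04 0" --pt "0 0 0 -0.06 0" --pt "0 0 0 -0.05 0" --pt "0 0 0 0 0"

```text
clock: 14.15
position: [0.6015, 0.2371, 0.1324]
ee_rot: [-0.004, 0.842, -0.539, 0.004]
contact_force: [-0.6, -0.2, -3.1]
width: 0.007
```

```bash
python3 -c "
from h import *
go(.645,.005,.12)"
```

```text
t 14.15 pos [0.6015 0.2371 0.1324] yaw -65.2 q6 1.41 w 0.007 F [-0.5538 -0.2015 -3.0918]
tool shift (shift first): [0.2289 0.058  0.0122] dist 0.23646288064359505
```

Call:
send_rows --pt "0 0.046 0.0116 0 0" --pt "0 0.046 0.0116 0 0" --pt "0 0.046 0.0116 0 0" --pt "0 0.046 0.0116 0 0" --pt "0 0.045 0.0116 0 0" --pt "0 0 0 0.045 0" --pt "0 0 0 0.04 0" --pt "0 0 0 0 0"

```text
clock: 15.15
position: [0.6368, 0.0042, 0.0372]
ee_rot: [0.003, 0.842, -0.539, -0.005]
contact_force: [-0.2, -0.0, -2.5]
width: 0.0073
```

Call:
send_rows --pt "0.3 0 0 0 0" --pt "0.3 0 0 0 0" --pt "0.3 0 0 -0.04 0" --pt "0.3 0 0 -0.06 0" --pt "0.4 0 0 -0.04 0" --pt "0.4 0 0 0 0"

```text
clock: 15.9
position: [0.6449, 0.0041, 0.1892]
ee_rot: [-0.003, 0.843, -0.539, 0.006]
contact_force: [1.3, -0.2, 0.1]
width: 0.0342
```

```bash
python3 -c "
from h import *
go(.4787+.0143,.4038-.0309,.06)
snap('wrist','pics/w13.png')"
```

```text
t 15.9 pos [0.6449 0.0041 0.1892] yaw -65.2 q6 1.04 w 0.0342 F [ 1.2824 -0.1783  0.1455]
tool shift (shift first): [-0.3994 -0.0156  0.1268] dist 0.4193215825926869
```

View pics/w13.png

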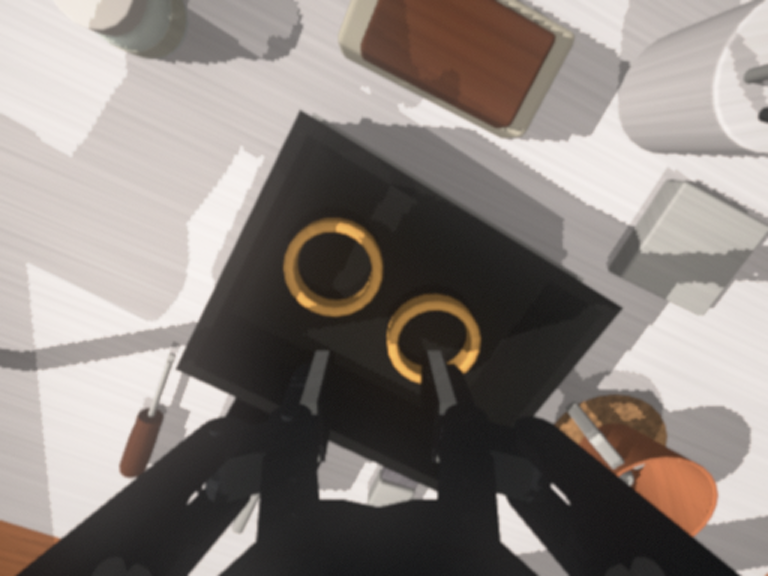

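Call:
send_rows --pt "0.4 -0.057 -0.003 0 0" --pt "0.4 -0.057 -0.003 0 0" --pt "0.4 -0.057 -0.003 0 0" --pt "0.4 -0.057 -0.003 0 0" --pt "0.4 -0.057 -0.003 0.015 0" --pt "0.4 -0.057 -0.003 0.02 0" --pt "0.4 -0.055 -0.003 0.025 0" --pt "0.4 0 0 0.05 0"

```text
clock: 16.95
position: [0.4932, 0.3779, 0.0725]
ee_rot: [-0.002, 0.844, -0.537, 0.0]
contact_force: [1.5, -0.7, -0.7]
width: 0.0344
```

Call:
send_rows --pt "0.4 0 0 0.01 0" --pt "0.4 0 0 0 0" --pt "0.4 0 0 0 0"

```text
clock: 17.32
position: [0.4958, 0.3733, 0.0642]
ee_rot: [-0.001, 0.842, -0.539, 0.001]
contact_force: [-0.2, 0.4, -0.5]
width: 0.0342
```

```bash
python3 -c "
from h import *
go(.499,.372,-.022)
snap('wrist','pics/w14.png')"
```

```text
t 17.32 pos [0.4958 0.3733 0.0642] yaw -65.3 q6 1.67 w 0.0342 F [-0.1527  0.4125 -0.5371]
tool shift (shift first): [ 0.0026 -0.0021  0.0862] dist 0.08629810896043305
```

View pics/w14.png

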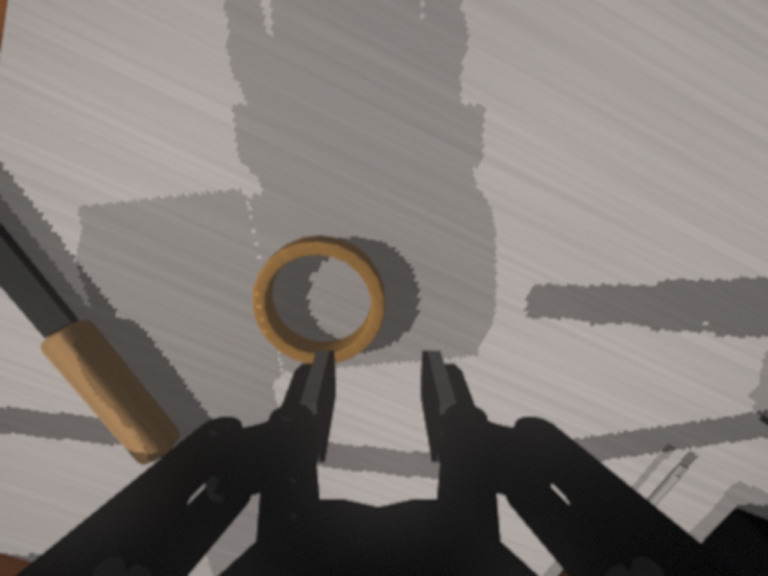

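```bash
python3 -c "
from h import *
tool('wrist',[[319,299]],.018)"
```

```text
world [[0.4853361364263992, 0.40477303627767225, 0.017999999999999988]]
tool [[-0.0329 -0.0034  0.0464]]
```

Call:
send_rows --pt "0.4 0.001 -0.0035 0.03 0" --pt "0.4 0 0 0.035 0" --pt "0.4 0 0 0.02 0" --pt "0.4 0 0 0 0" --pt "0.4 0 0 0 0"

```text
clock: 18.0
position: [0.4992, 0.3743, -0.0209]
ee_rot: [-0.001, 0.842, -0.539, 0.001]
contact_force: [0.4, 0.1, -0.4]
width: 0.0342
```

Call:
send_rows --pt "0 0 0 0 0" --pt "0 0 0 0 0" --pt "0 0 0 0 0" --pt "0 0 0 -0.04 0" --pt "0 0 0 -0.06 0" --pt "0 0 0 -0.05 0" --pt "0 0 0 0 0"

```text
clock: 18.88
position: [0.5006, 0.3756, 0.1325]
ee_rot: [-0.005, 0.842, -0.539, 0.002]
contact_force: [0.2, 0.0, -1.8]
width: 0.0073
```

```bash
python3 -c "
from h import *
go(.575,.02,.13)"
```

```text
t 18.88 pos [0.5006 0.3756 0.1325] yaw -65.2 q6 1.67 w 0.0073 F [ 0.2201  0.0012 -1.7985]
tool shift (shift first): [0.354  0.0817 0.0014] dist 0.3633001395295309
```

Call:
send_rows --pt "0 0.05 0.012 0 0" --pt "0 0.05 0.012 0 0" --pt "0 0.05 0.012 0 0" --pt "0 0.05 0.012 0 0" --pt "0 0.05 0.012 0 0" --pt "0 0.05 0.012 0 0" --pt "0 0.047 0.012 0 0" --pt "0 0 0 0.045 0"

```text
clock: 19.88
position: [0.5706, 0.0197, 0.0838]
ee_rot: [-0.001, 0.841, -0.541, 0.004]
contact_force: [0.6, 0.7, -1.8]
width: 0.0074
```

Call:
send_rows --pt "0 0 0 0.04 0" --pt "0 0 0 0 0" --pt "0 0 0 0 0"

```text
clock: 20.25
position: [0.5722, 0.0219, 0.0439]
ee_rot: [-0.002, 0.842, -0.539, 0.005]
contact_force: [6.7, -3.8, 6.5]
width: 0.0072
```

Call:
send_rows --pt "0.3 0 0 0 0" --pt "0.3 0 0 0 0" --pt "0.3 0 0 -0.04 0" --pt "0.3 0 0 -0.06 0" --pt "0.4 0 0 -0.05 0" --pt "0.4 0 0 0 0"

```text
clock: 21.0
position: [0.5691, 0.0238, 0.1962]
ee_rot: [-0.002, 0.843, -0.539, 0.003]
contact_force: [-0.9, 0.1, 0.1]
width: 0.0341
```

```bash
python3 -c "
from h import *
go(.5774,-.2368,.15,-20)
snap('wrist','pics/w15.png')"
```

```text
t 21.0 pos [0.5691 0.0238 0.1962] yaw -65.2 q6 1.06 w 0.0341 F [-0.9499  0.0675  0.0768]
tool shift (shift first): [0.2398 0.1021 0.0464] dist 0.26477217222491545
turn -0.7885928648775453 rows>= 4.222714290805024 then shift: 0.09696408790044639 0.24200754046970924 0.046201939333071734
```

View pics/w15.png

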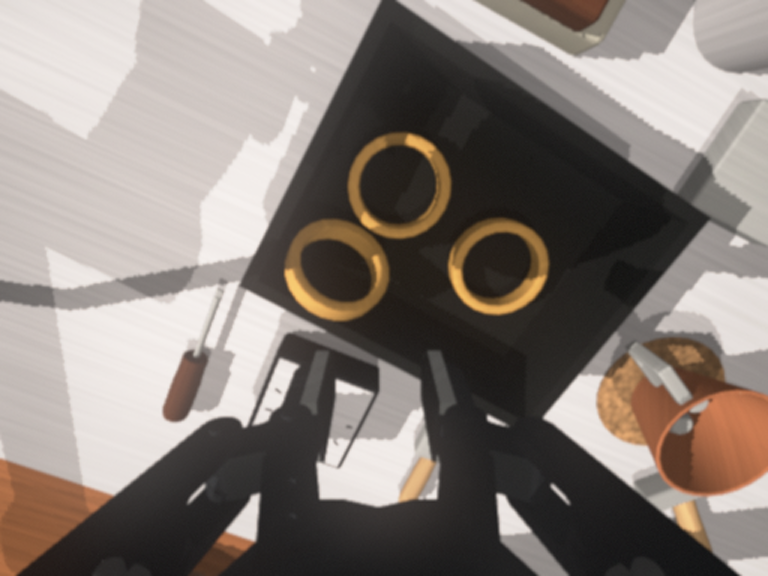

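Call:
send_rows --pt "0.6 0 0 0 -0.158" --pt "0.6 0 0 0 -0.158" --pt "0.6 0 0 0 -0.158" --pt "0.6 0 0 0 -0.158" --pt "0.6 0 0 0 -0.158" --pt "0.6 0.02 0.05 0 0" --pt "0.6 0.02 0.05 0 0" --pt "0.6 0.02 0.05 0 0"

```text
clock: 22.05
position: [0.5705, -0.1384, 0.1895]
ee_rot: [-0.001, 0.985, -0.173, -0.003]
contact_force: [0.2, -0.8, -0.4]
width: 0.0512
```

```bash
python3 -c "
from h import *
go(.5774,-.2368,.15,-20)
snap('wrist','pics/w16.png')"
```

```text
t 22.05 pos [ 0.5705 -0.1384  0.1895] yaw -19.9 q6 -0.01 w 0.0512 F [ 0.1568 -0.8166 -0.3554]
tool shift (shift first): [0.0402 0.0902 0.0393] dist 0.10628954593058583
turn 0.001928294468355393 rows>= 0.010325526607026812 then shift: 0.04015981759118288 0.0901302940399333 0.03951185545438482
```

View pics/w16.png

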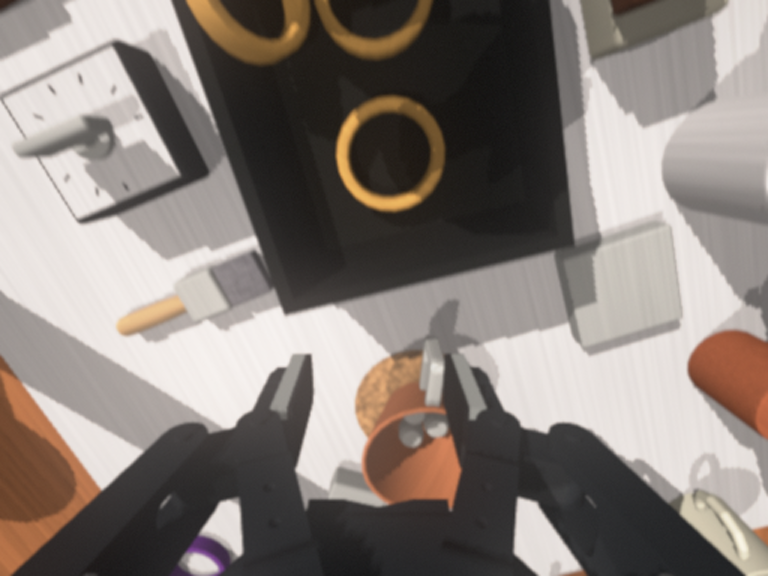

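```bash
python3 -c "
from h import *
tool('wrist',[[430,341],[433,398]],.072)
p=unproj('top',(np.array([[582,346.]])+.5)/4-.5+[225,90],.004);print('mat',p)
print('cupaxis at z0 crop px',(w2c('top',[[.55,-.312,.004]])-[225,90])*4)
"
```

```text
world [[0.5886458914225385, -0.21620245287604334, 0.07200000000000001], [0.575147931184866, -0.2667765527580408, 0.07200000000000001]]
tool [[0.0409 0.0586 0.1177]
 [0.0456 0.1108 0.118 ]]
mat [[ 0.5541 -0.3126  0.004 ]]
cupaxis at z0 crop px [[579.9679 349.4402]]
```

Call:
send_rows --pt "0.6 0.021 0.041 0.03 0" --pt "0.6 0.021 0.041 0.04 0" --pt "0.6 0 0 0 0" --pt "0.6 0 0 0 0"

```text
clock: 22.6
position: [0.5827, -0.2281, 0.1208]
ee_rot: [-0.001, 0.985, -0.173, -0.002]
contact_force: [0.1, -0.6, 0.0]
width: 0.051
```

```bash
python3 -c "
from h import *
go(.5852,-.2288,.11,-15)
snap('wrist','pics/w17.png')"
```

```text
t 22.6 pos [ 0.5827 -0.2281  0.1208] yaw -20.0 q6 -0.14 w 0.051 F [ 0.115  -0.5899  0.0268]
tool shift (shift first): [ 0.0027 -0.0002  0.0108] dist 0.011123507251977464
turn -0.08660076778821492 rows>= 0.46372509316422467 then shift: 0.0026345388418367852 2.7496806723272178e-05 0.010806982122742156
```

View pics/w17.png

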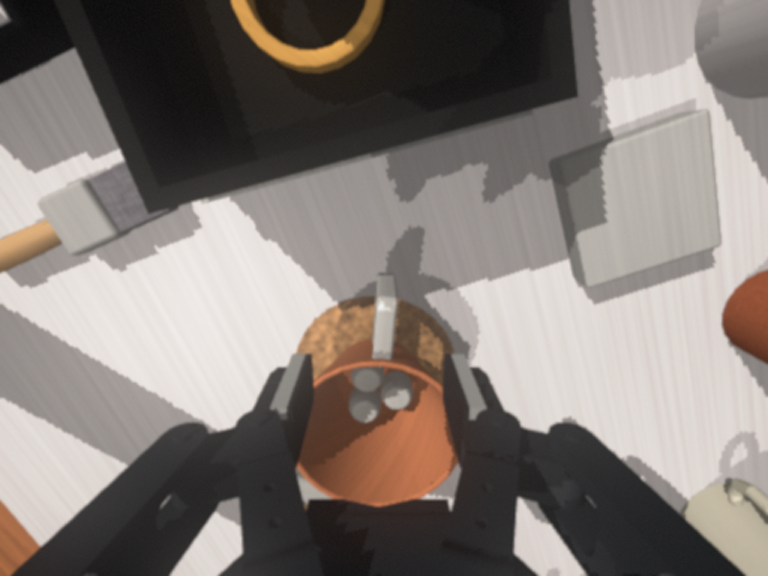

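```bash
python3 -c "
from h import *
tool('wrist',[[386,277],[383,357]],.072)
tool('wrist',[[378,430]],.079)
tool('wrist',[[377,385]],.002)
tool('wrist',[[300,345],[377,298],[452,340]],.004)"
```

```text
world [[0.5930209042459365, -0.21517547091219752, 0.07200000000000001], [0.5744600752127076, -0.2621463925868274, 0.07200000000000001]]
tool [[ 0.0048 -0.0153  0.05  ]
 [ 0.0033  0.0352  0.05  ]]
world [[0.5555416168608855, -0.30563275422383984, 0.07900000000000001]]
tool [[0.0003 0.0825 0.0429]]
world [[0.5489227393639496, -0.3213186181231469, 0.0020000000000000018]]
tool [[-0.0004  0.0996  0.1199]]
world [[0.505004003357415, -0.2657127217492413, 0.0040000000000000036], [0.5750564835472703, -0.24925824039443195, 0.0040000000000000036], [0.6180598850997086, -0.3019124105772817, 0.0040000000000000036]]
tool [[-0.0607  0.0623  0.118 ]
 [-0.0004  0.023   0.118 ]
 [ 0.058   0.0578  0.1178]]
```

Call:
send_rows --pt "0.6 0.004 -0.0025 0 -0.045" --pt "0.4 0 0 0.04 0" --pt "0.4 0 0 0.04 0" --pt "0.4 0 0 0 0" --pt "0.4 0 0 0 0"

```text
clock: 23.28
position: [0.5898, -0.228, 0.0445]
ee_rot: [0.0, 0.989, -0.15, 0.001]
contact_force: [0.0, -0.1, -0.1]
width: 0.0338
```

```bash
python3 -c "
from h import *
go(.5852,-.2288,.025,-15)
snap('wrist','pics/w18.png')"
```

```text
t 23.27 pos [ 0.5898 -0.228   0.0445] yaw -17.3 q6 -0.18 w 0.0338 F [ 0.0375 -0.1271 -0.0849]
tool shift (shift first): [-0.0042  0.0021  0.0195] dist 0.020020409201901748
turn -0.040070641712926 rows>= 0.21456809836743249 then shift: -0.004191458134283262 0.0019686768944194386 0.019477494053535785
```

View pics/w18.png

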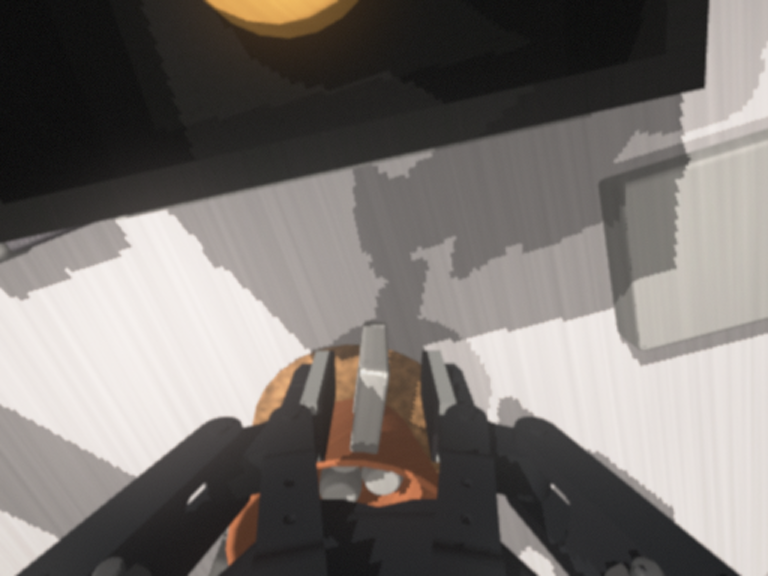

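```bash
python3 -c "
from h import *
tool('wrist',[[375,371],[366,448]],.072)"
```

```text
world [[0.5894762143621752, -0.22702409903436993, 0.07199999999999998], [0.5747507167740089, -0.26126104135947065, 0.07199999999999998]]
tool [[-0.0009 -0.0011 -0.0271]
 [-0.0048  0.0359 -0.0271]]
```

Call:
send_rows --pt "0.4 -0.002 0.01 0 0.07" --pt "0.4 0 0 0.018 0" --pt "0.4 0 0 0 0" --pt "0.4 0 0 0 0"

```text
clock: 23.82
position: [0.5845, -0.2376, 0.0261]
ee_rot: [0.0, 0.983, -0.185, 0.001]
contact_force: [0.6, -0.6, -0.1]
width: 0.0342
```

```bash
python3 -c "
from h import *
go(.5852,-.237,.025,-21.5)
snap('wrist','pics/w19.png')"
```

```text
t 23.82 pos [ 0.5845 -0.2376  0.0261] yaw -21.4 q6 -0.12 w 0.0342 F [ 0.6441 -0.5661 -0.0523]
tool shift (shift first): [ 0.0004 -0.0008  0.0011] dist 0.0013957231907358832
turn 0.0024960864761862157 rows>= 0.01336590844721047 then shift: 0.0004191691723024953 -0.0008081765953633542 0.0010579182486639
```

View pics/w19.png

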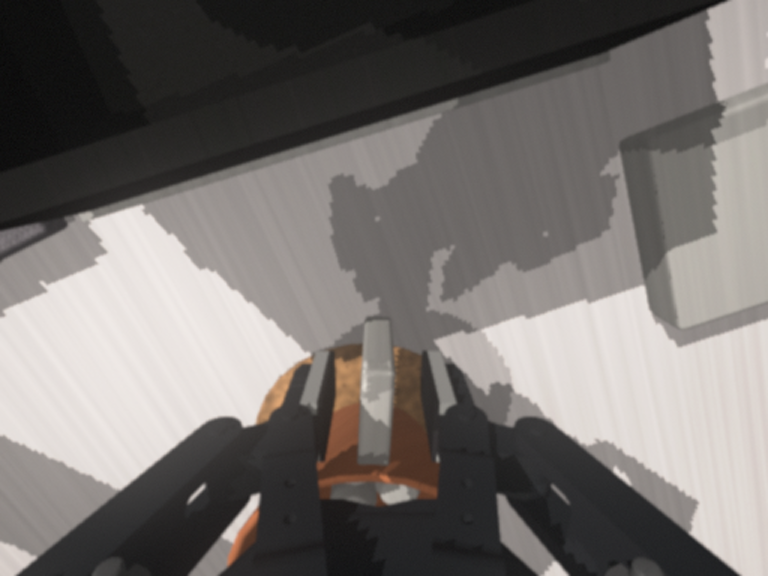

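Call:
send_rows --pt "0 0 0 0 0" --pt "0 0 0 0 0" --pt "0 0 0 0 0" --pt "0 0 0 -0.02 0" --pt "0 0 0 -0.02 0" --pt "0 0 0 0 0" --squeeze 25

```text
clock: 24.62
position: [0.5845, -0.2375, 0.065]
ee_rot: [0.0, 0.983, -0.185, 0.001]
contact_force: [0.5, -0.3, -4.0]
width: 0.0117
```

```bash
python3 -c "
from h import *
go(.5852,-.237,.025,-21.5)
snap('wrist','pics/w20.png')
snap('scene','pics/s20.png',(120,190,320,340),4)"
```

```text
t 24.62 pos [ 0.5845 -0.2375  0.065 ] yaw -21.4 q6 -0.12 w 0.0117 F [ 0.4691 -0.2809 -3.9682]
tool shift (shift first): [ 0.0004 -0.0008  0.04  ] dist 0.04005037178514621
turn 0.002289041315167007 rows>= 0.012257234251415405 then shift: 0.00048400650358843857 -0.0007701623111659431 0.040040040807264164
```

View pics/w20.png

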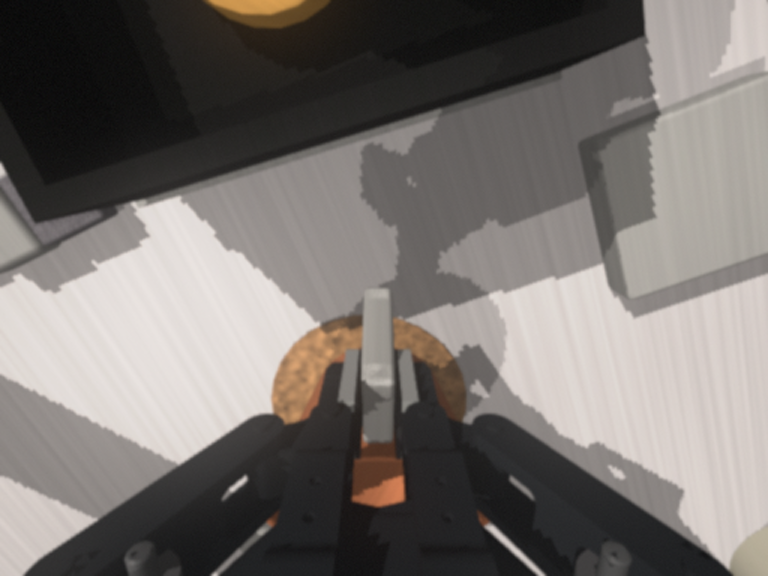

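View pics/s20.png

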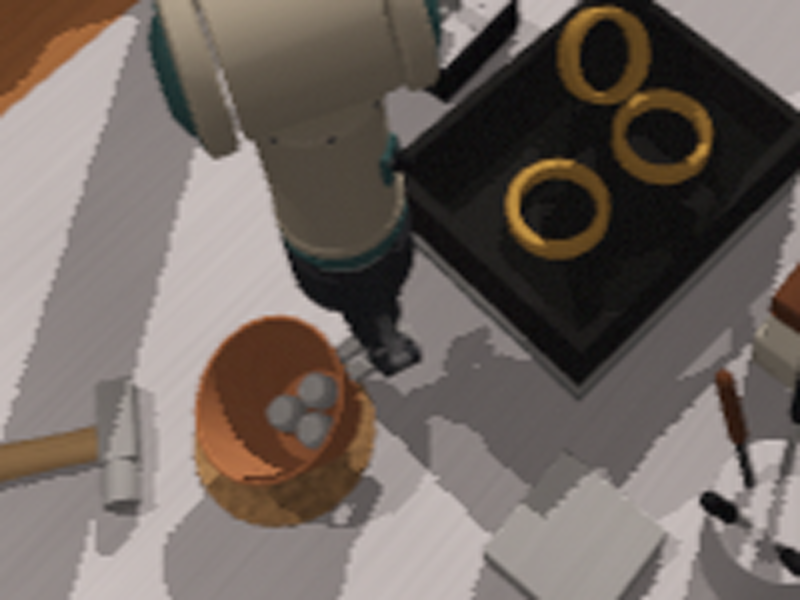

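Call:
send_rows --pt "0 0 0 0 0" --pt "0 0 0 -0.03 0" --pt "0 0 0 -0.04 0" --pt "0 0 0 -0.045 0" --pt "0 0 0 -0.03 0" --pt "0 0 0 0 0" --squeeze 90

```text
clock: 25.48
position: [0.5844, -0.2379, 0.2109]
ee_rot: [0.001, 0.983, -0.185, 0.002]
contact_force: [0.5, -0.6, -4.2]
width: 0.01
```

```bash
python3 -c "
from h import *
go(.616,.025,.21)
snap('scene','pics/s21.png',(120,140,320,290),4)"
```

```text
t 25.48 pos [ 0.5844 -0.2379  0.2109] yaw -21.4 q6 -0.12 w 0.01 F [ 0.5431 -0.5782 -4.2476]
tool shift (shift first): [-0.0664 -0.2563  0.0005] dist 0.26480489686208797
```

View pics/s21.png

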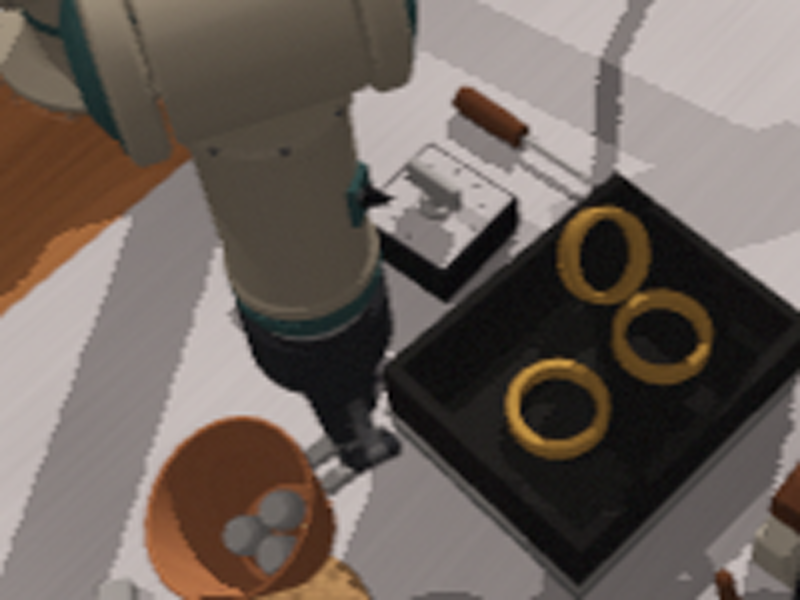

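Call:
send_rows --pt "0 -0.006 -0.022 0 0" --pt "0 -0.01 -0.04 0 0" --pt "0 -0.012 -0.045 0 0" --pt "0 -0.012 -0.045 0 0" --pt "0 -0.012 -0.045 0 0" --pt "0 -0.009 -0.037 0 0" --pt "0 -0.005 -0.021 0 0" --pt "0 0 0 0 0"

```text
clock: 26.52
position: [0.6142, 0.026, 0.208]
ee_rot: [0.0, 0.983, -0.184, -0.001]
contact_force: [0.3, 0.4, -4.1]
width: 0.0099
```

```bash
python3 -c "
from h import *
go(.616,.025,.21)
snap('scene','pics/s22.png',(170,80,370,230),4)"
```

```text
t 26.52 pos [0.6142 0.026  0.208 ] yaw -21.2 q6 0.3 w 0.0099 F [ 0.2529  0.4081 -4.1209]
tool shift (shift first): [ 0.002   0.0003 -0.002 ] dist 0.002796407320021087
```

View pics/s22.png

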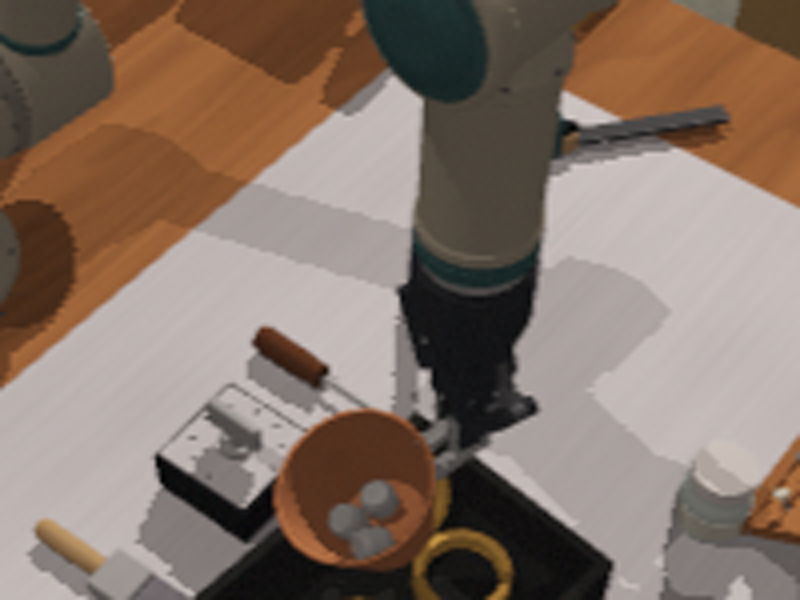

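Call:
send_rows --pt "0 0 0 0 0" --pt "0 0 0 0 0" --pt "0 0 0 0 0" --pt "0 0 0 0 0" --squeeze 20

```text
clock: 27.08
position: [0.615, 0.0238, 0.2095]
ee_rot: [0.0, 0.983, -0.186, 0.0]
contact_force: [0.4, -0.0, -5.0]
width: 0.0102
```

```bash
python3 -c "
from h import *
go(.616,.025,.21)
snap('scene','pics/s23.png',(170,80,370,230),4)"
```

```text
t 27.07 pos [0.615  0.0238 0.2095] yaw -21.4 q6 0.3 w 0.0102 F [ 0.4418 -0.0464 -5.0131]
tool shift (shift first): [ 0.0005 -0.0015 -0.0005] dist 0.0016522416237469651
```

View pics/s23.png

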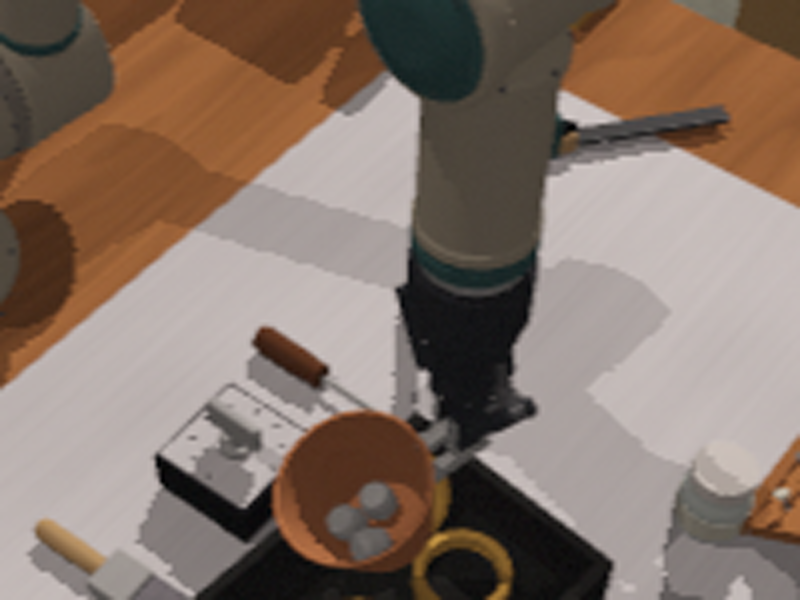

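Call:
send_rows --pt "0 0 0 0.03 0" --pt "0 0 0 -0.06 0" --pt "0 0 0 0.05 0" --pt "0 0 0 -0.06 0" --pt "0 0 0 0.04 0" --pt "0 0 0 0 0"

```text
clock: 27.88
position: [0.6126, 0.0247, 0.2069]
ee_rot: [0.0, 0.983, -0.185, -0.003]
contact_force: [-1.0, -0.7, -3.4]
width: 0.0102
```

```bash
python3 -c "
from h import *
go(.616,.025,.21)
snap('scene','pics/s24.png',(170,80,370,230),4)"
```

```text
t 27.88 pos [0.6126 0.0247 0.2069] yaw -21.4 q6 0.3 w 0.0102 F [-1.0458 -0.6908 -3.3659]
tool shift (shift first): [ 0.003  -0.0015 -0.0031] dist 0.004564251004123091
```

View pics/s24.png

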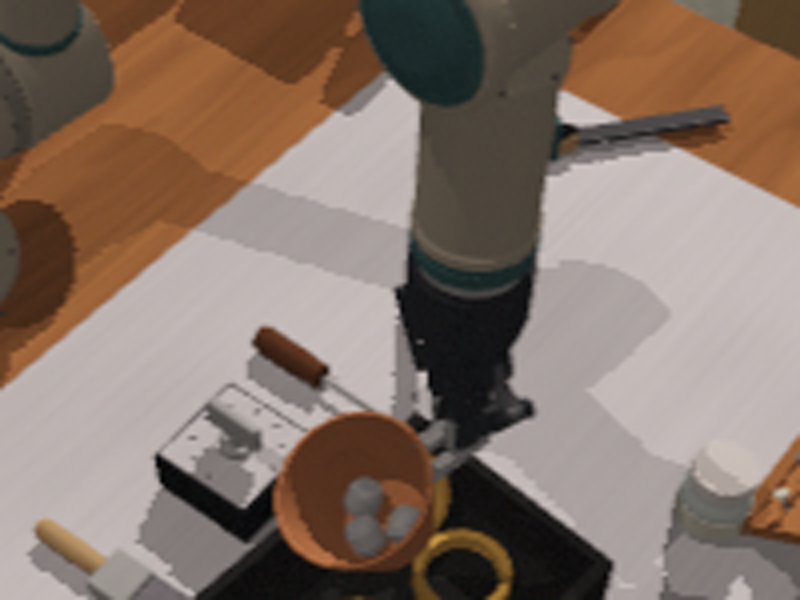

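Call:
send_rows --pt "0.12 0 0 0 0" --pt "0.12 0 0 0 0"

```text
clock: 28.18
position: [0.6158, 0.0242, 0.2106]
ee_rot: [-0.0, 0.983, -0.185, 0.001]
contact_force: [0.1, -0.6, -4.5]
width: 0.0106
```

Call:
send_rows --pt "0.13 0 0 0 0" --pt "0.13 0 0 0 0"

```text
clock: 28.42
position: [0.6151, 0.0243, 0.2097]
ee_rot: [0.0, 0.983, -0.185, 0.0]
contact_force: [-0.0, 0.3, -4.2]
width: 0.0115
```

Call:
send_rows --pt "0.133 0 0 0 0" --pt "0.133 0 0 0 0"

```text
clock: 28.68
position: [0.6149, 0.0243, 0.2095]
ee_rot: [0.0, 0.983, -0.185, 0.0]
contact_force: [-0.7, -0.0, -4.1]
width: 0.0116
```

```bash
python3 -c "
from h import *
go(.616,.025,.21)
snap('scene','pics/s25.png',(170,80,370,230),4)"
```

```text
t 28.68 pos [0.6149 0.0243 0.2095] yaw -21.4 q6 0.3 w 0.0116 F [-0.683  -0.0078 -4.146 ]
tool shift (shift first): [ 0.0007 -0.001  -0.0005] dist 0.001374470947147114
```

View pics/s25.png

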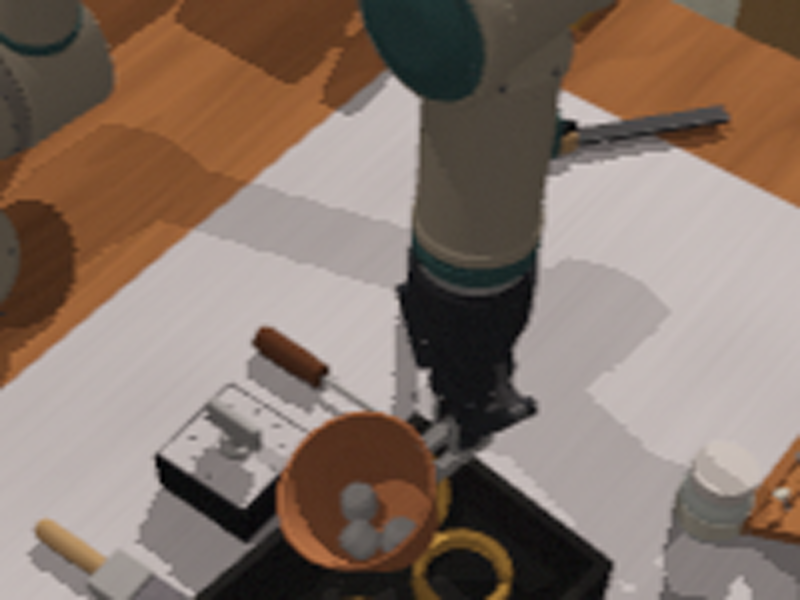

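Call:
send_rows --pt "0.136 0 0 0 0" --pt "0.136 0 0 0 0"

```text
clock: 28.98
position: [0.6149, 0.0243, 0.2094]
ee_rot: [0.0, 0.983, -0.185, -0.0]
contact_force: [0.3, -0.3, -4.6]
width: 0.0115
```

Call:
send_rows --pt "0.139 0 0 0 0" --pt "0.139 0 0 0 0"

```text
clock: 29.22
position: [0.615, 0.0245, 0.2094]
ee_rot: [-0.0, 0.983, -0.185, -0.0]
contact_force: [0.9, 1.3, -4.4]
width: 0.0122
```

```bash
python3 -c "
from h import *
go(.616,.025,.21)
snap('scene','pics/s26.png',(170,80,370,230),4)"
```

```text
t 29.23 pos [0.615  0.0245 0.2094] yaw -21.4 q6 0.3 w 0.0122 F [ 0.8884  1.2505 -4.4313]
tool shift (shift first): [ 0.0008 -0.0008 -0.0006] dist 0.0012769947092656775
```

View pics/s26.png

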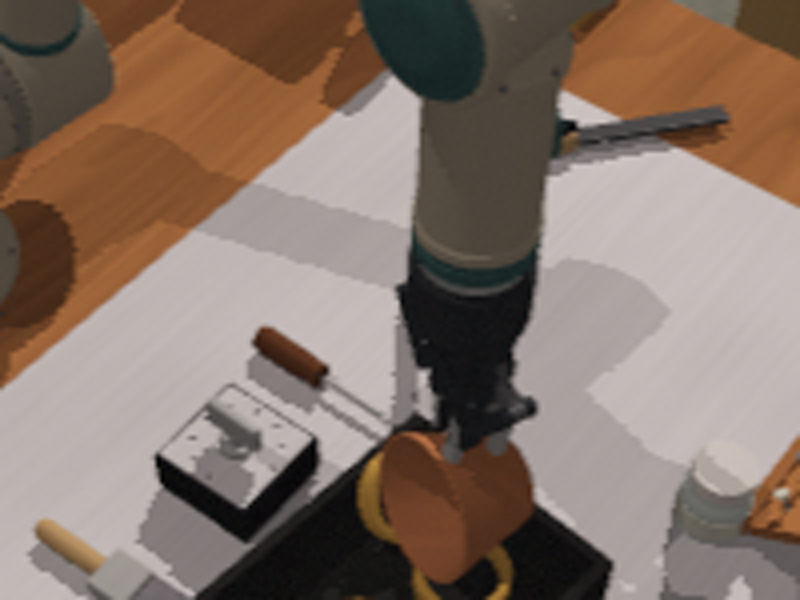

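Call:
send_rows --pt "0.12 0 0 0 0" --pt "0.1 0 0 0 0" --squeeze 40

```text
clock: 29.52
position: [0.615, 0.0242, 0.2095]
ee_rot: [0.0, 0.983, -0.185, 0.0]
contact_force: [-0.3, 0.9, -3.9]
width: 0.0113
```

```bash
python3 -c "
from h import *
go(.616,.025,.21)
snap('scene','pics/s27.png',(170,80,370,230),4)
snap('wrist','pics/w27.png')"
```

```text
t 29.52 pos [0.615  0.0242 0.2095] yaw -21.4 q6 0.3 w 0.0113 F [-0.3104  0.892  -3.8661]
tool shift (shift first): [ 0.0007 -0.0012 -0.0005] dist 0.0014368664474128051
```

View pics/s27.png

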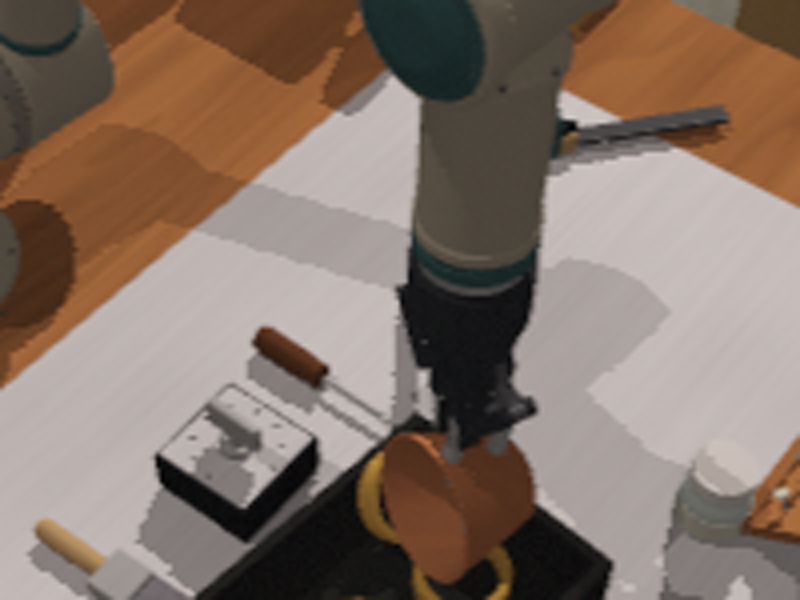

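View pics/w27.png

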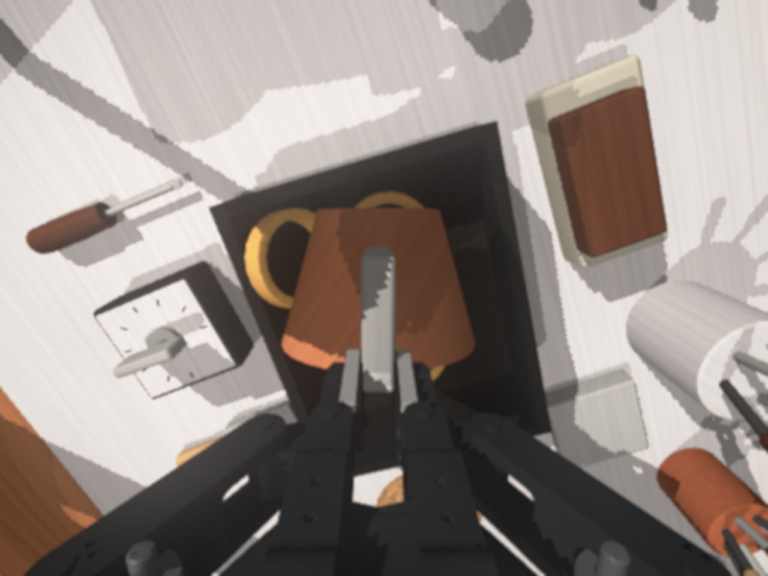

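Call:
send_rows --pt "0 0 0.03 0 0" --pt "0 0 0 0 0" --pt "0 0 -0.062 0 0" --pt "0 0 0 0 0" --pt "0 0 0 0 0" --squeeze 90

```text
clock: 30.25
position: [0.6267, 0.0545, 0.2096]
ee_rot: [0.0, 0.983, -0.185, 0.0]
contact_force: [0.9, -0.1, -2.7]
width: 0.0093
```

```bash
python3 -c "
from h import *
go(.616,.025,.21)
print(np.mean([manip.get_state()['contact_force'] for _ in range(3)],0))
snap('scene','pics/s28.png',(170,80,370,230),4)
snap('wrist','pics/w28.png')"
```

```text
t 30.25 pos [0.6267 0.0545 0.2096] yaw -21.3 q6 0.35 w 0.0093 F [ 0.9014 -0.122  -2.6631]
tool shift (shift first): [ 0.0008  0.0314 -0.0004] dist 0.031411930912126636
[ 0.9014 -0.122  -2.6631]
```

View pics/s28.png

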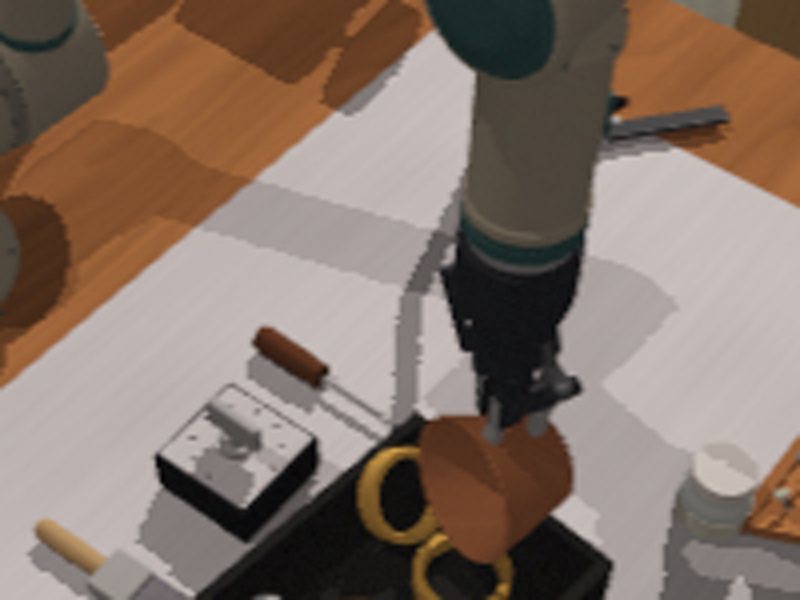

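View pics/w28.png

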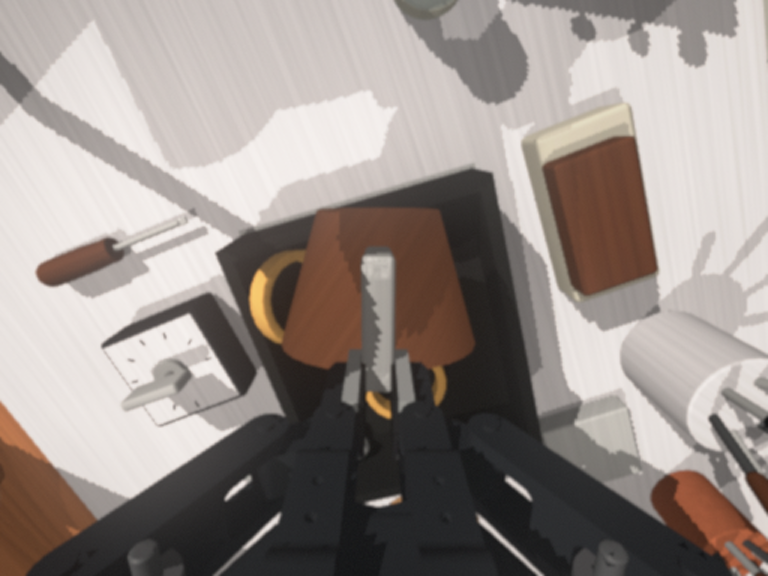

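```bash
python3 -c "
from h import *
snap('scene','pics/s29.png',(200,170,350,290),5)
snap('top','pics/t29.png',(200,80,350,200),5)
for i in range(3):print(manip.get_state()['contact_force'])"
```

```text
[ 0.7522 -0.5821 -2.5571]
[ 0.7522 -0.5821 -2.5571]
[ 0.7522 -0.5821 -2.5571]
```

View pics/s29.png

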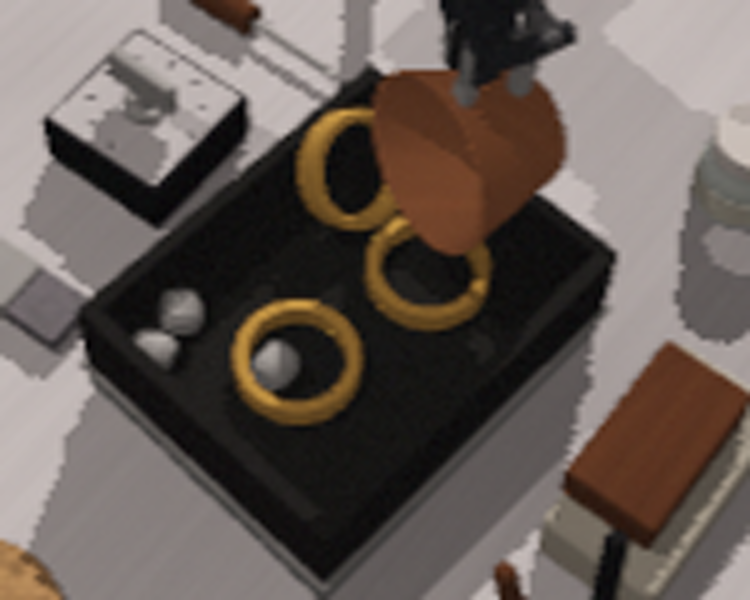

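View pics/t29.png

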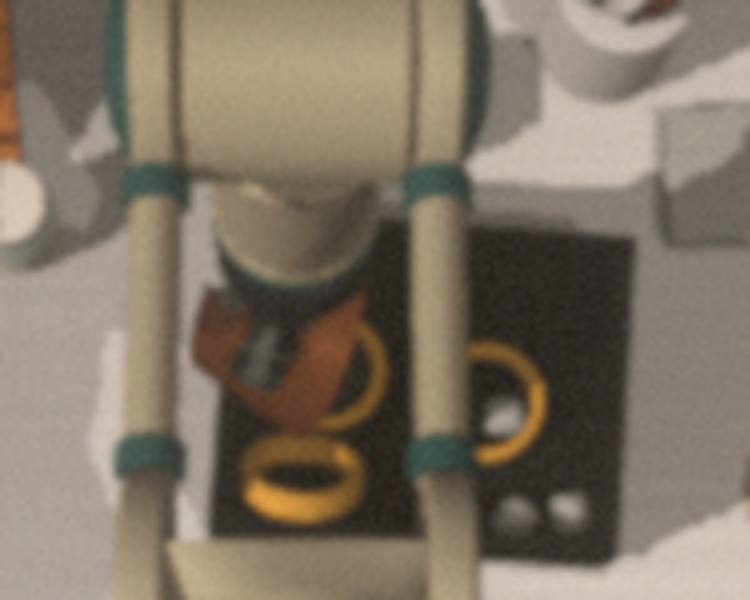

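```bash
python3 -c "
from h import *
s,R,a=pose()
T=s['position']
for th in (60,70,75,80,85,90):
  t=np.radians(th);o=[]
  for y,z in((-.056,.075),(.056,.075),(-.034,0),(.034,0),(.093,.018)):
    dy,dz=y-.082,z-.058
    yy=dy*np.cos(t)-dz*np.sin(t); zz=dy*np.sin(t)+dz*np.cos(t)
    p=T+R@np.array([0,-yy,-zz-.036]); o.append(p)
  print(th,((w2c('scene',o)-[200,170])*5).round(0).tolist(),(w2c('wrist',o)*1.5).round(0).tolist())
"
```

```text
60 [[328.0, 230.0], [422.0, 91.0], [438.0, 193.0], [496.0, 111.0], [528.0, 37.0]] [[377.0, 401.0], [377.0, 424.0], [377.0, 290.0], [377.0, 266.0], [377.0, 275.0]]
70 [[358.0, 227.0], [426.0, 94.0], [471.0, 176.0], [514.0, 97.0], [531.0, 28.0]] [[377.0, 366.0], [377.0, 412.0], [377.0, 258.0], [377.0, 246.0], [377.0, 278.0]]
75 [[374.0, 224.0], [428.0, 95.0], [487.0, 167.0], [523.0, 90.0], [532.0, 24.0]] [[377.0, 348.0], [377.0, 405.0], [377.0, 242.0], [377.0, 236.0], [377.0, 281.0]]
80 [[390.0, 219.0], [431.0, 95.0], [503.0, 157.0], [532.0, 82.0], [533.0, 20.0]] [[377.0, 332.0], [377.0, 399.0], [377.0, 226.0], [377.0, 227.0], [377.0, 285.0]]
85 [[407.0, 213.0], [434.0, 96.0], [518.0, 146.0], [540.0, 74.0], [533.0, 16.0]] [[377.0, 315.0], [377.0, 393.0], [377.0, 210.0], [377.0, 218.0], [377.0, 290.0]]
90 [[424.0, 207.0], [437.0, 96.0], [534.0, 134.0], [547.0, 66.0], [532.0, 13.0]] [[377.0, 298.0], [377.0, 387.0], [377.0, 193.0], [377.0, 210.0], [377.0, 296.0]]
```

Call:
send_rows --pt "0 0 0 0 -0.15" --pt "0 0 0 0 -0.15" --pt "0 0 0 0 -0.15" --pt "0 0 0 0 -0.15" --pt "0 0 0 0 -0.15" --pt "0 0 0 0 -0.147" --pt "0 0 0 0 0"

```text
clock: 31.32
position: [0.6266, 0.0534, 0.2097]
ee_rot: [0.0, 0.966, 0.258, 0.0]
contact_force: [-0.2, -0.3, -2.5]
width: 0.0092
```

```bash
python3 -c "
from h import *
go(.602,-.397,.2)
snap('scene','pics/s30.png',(200,100,350,220),5)"
```

```text
t 31.32 pos [0.6266 0.0534 0.2097] yaw 29.9 q6 -0.55 w 0.0092 F [-0.241  -0.2666 -2.5439]
tool shift (shift first): [-0.2456  0.3783  0.0097] dist 0.45117273028196786
```

View pics/s30.png

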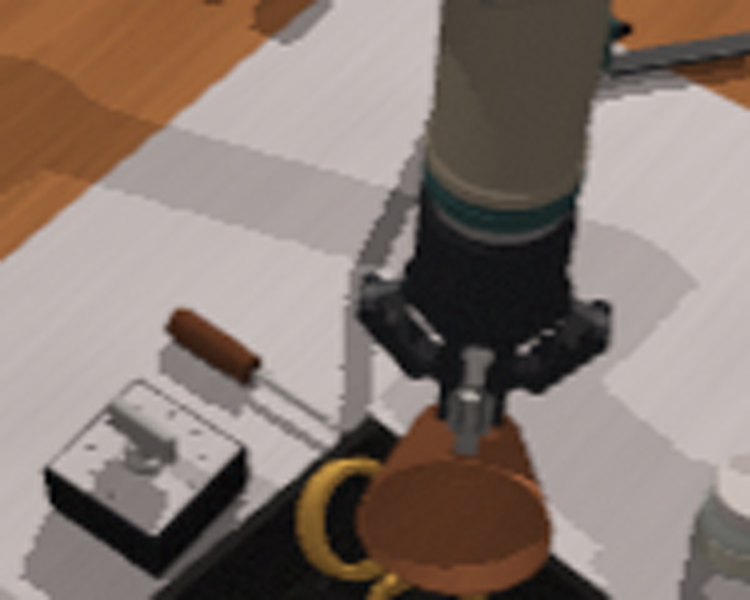

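Call:
send_rows --pt "0 -0.0307 0.0473 0 0" --pt "0 -0.0307 0.0473 0 0" --pt "0 -0.0307 0.0473 0 0" --pt "0 -0.0307 0.0473 0 0" --pt "0 -0.0307 0.0473 0 0" --pt "0 -0.0307 0.0473 0 0" --pt "0 -0.0307 0.0473 0 0" --pt "0 -0.0307 0.0473 0 0"

```text
clock: 32.38
position: [0.603, -0.3985, 0.2096]
ee_rot: [0.0, 0.966, 0.258, 0.0]
contact_force: [0.7, 0.4, -2.1]
width: 0.0091
```

Call:
send_rows --pt "0 0 0 0.03 0" --pt "0 0 0 0.035 0" --pt "0 0 0 0 0" --pt "0 0 0 0 0"

```text
clock: 32.88
position: [0.604, -0.3969, 0.1458]
ee_rot: [0.001, 0.966, 0.259, 0.001]
contact_force: [0.5, -0.2, -2.1]
width: 0.0093
```

```bash
python3 -c "
from h import *
go(.602,-.397,.12)
snap('scene','pics/s31.png',(130,180,330,330),4)
snap('wrist','pics/w31.png')"
```

```text
t 32.88 pos [ 0.604  -0.3969  0.1458] yaw 30.0 q6 -1.2 w 0.0093 F [ 0.5331 -0.1835 -2.0695]
tool shift (shift first): [-0.0018 -0.001   0.0258] dist 0.025914823665283644
```

View pics/s31.png

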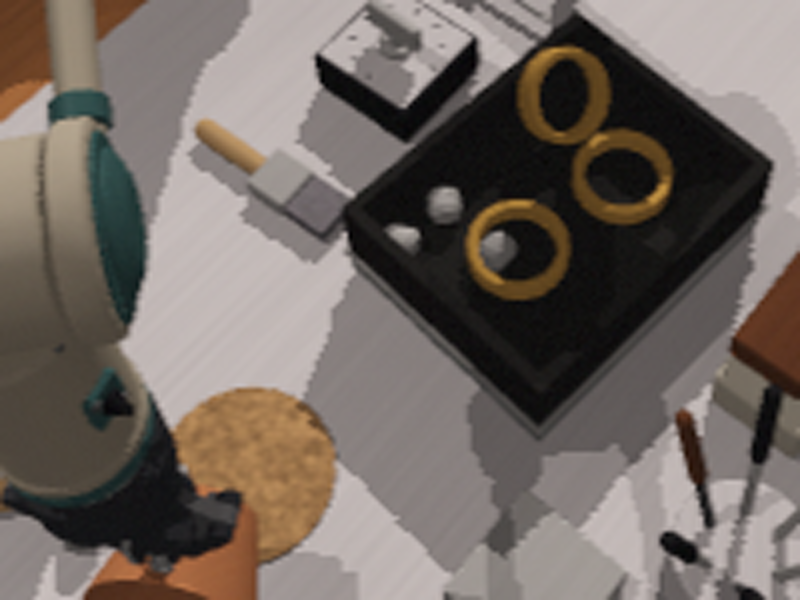

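View pics/w31.png

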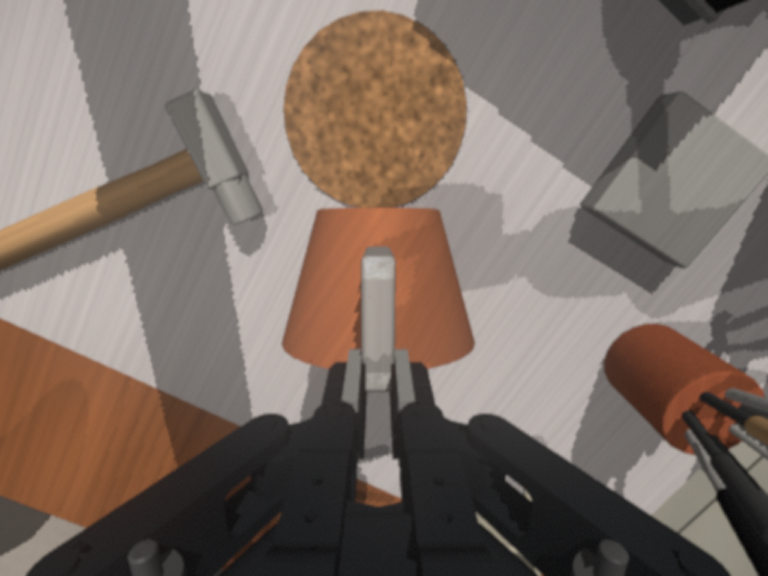

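```bash
python3 -c "
from h import *
tool('wrist',[[376,109],[285,108],[467,108],[376,12],[376,208]],.004)
print(unproj('scene',[[130+254.5/4,180+475/4]],.004))"
```

```text
world [[0.5493434667194466, -0.3033608576173404, 0.0040000000000000036], [0.49383643191820914, -0.33469641910922826, 0.0040000000000000036], [0.6042296447183843, -0.2708977610202446, 0.0040000000000000036], [0.5202737158899023, -0.2529015183692088, 0.0040000000000000036], [0.5837123408251005, -0.3630184270352032, 0.0040000000000000036]]
tool [[-0.0011 -0.1093  0.1425]
 [-0.0648 -0.11    0.1424]
 [ 0.0627 -0.11    0.1425]
 [-0.001  -0.1676  0.1422]
 [-0.0012 -0.0405  0.1427]]
[[ 0.5596 -0.3045  0.004 ]]
```

Call:
send_rows --pt "0.13 0 0 0.015 0" --pt "0.13 0 0 0.015 0" --pt "0.13 0 -0.004 0.008 0" --pt "0.13 0 -0.005 0.006 0" --pt "0.13 0 0 0 0" --squeeze 20

```text
clock: 33.6
position: [0.5991, -0.3885, 0.1023]
ee_rot: [0.001, 0.966, 0.259, 0.001]
contact_force: [-0.5, 0.8, 4.6]
width: 0.0112
```

```bash
python3 -c "
from h import *
go(.602,-.397,.12)
snap('wrist','pics/w32.png')"
```

```text
t 33.6 pos [ 0.5991 -0.3885  0.1023] yaw 30.0 q6 -1.2 w 0.0112 F [-0.45    0.782   4.6214]
tool shift (shift first): [-0.0017  0.0088 -0.0177] dist 0.019826550082515815
```

View pics/w32.png

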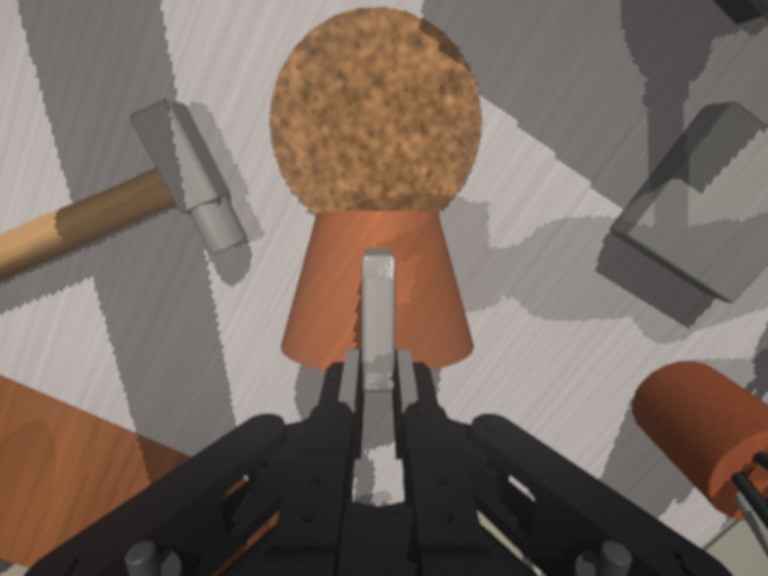

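Call:
send_rows --pt "0.13 0 -0.012 0.004 0" --pt "0.13 0 -0.012 0.003 0" --pt "0.13 0 -0.013 0.003 0" --pt "0.13 0 0 0 0"

```text
clock: 34.15
position: [0.5863, -0.3628, 0.1007]
ee_rot: [0.01, 0.966, 0.259, 0.006]
contact_force: [0.1, -5.0, 27.4]
width: 0.0109
```

```bash
python3 -c "
from h import *
go(.602,-.397,.12)
snap('wrist','pics/w33.png')"
```

```text
t 34.15 pos [ 0.5863 -0.3628  0.1007] yaw 30.1 q6 -1.18 w 0.0109 F [ 0.1471 -4.9667 27.4318]
tool shift (shift first): [-0.0034  0.0379 -0.0185] dist 0.04230085036078065
```

View pics/w33.png

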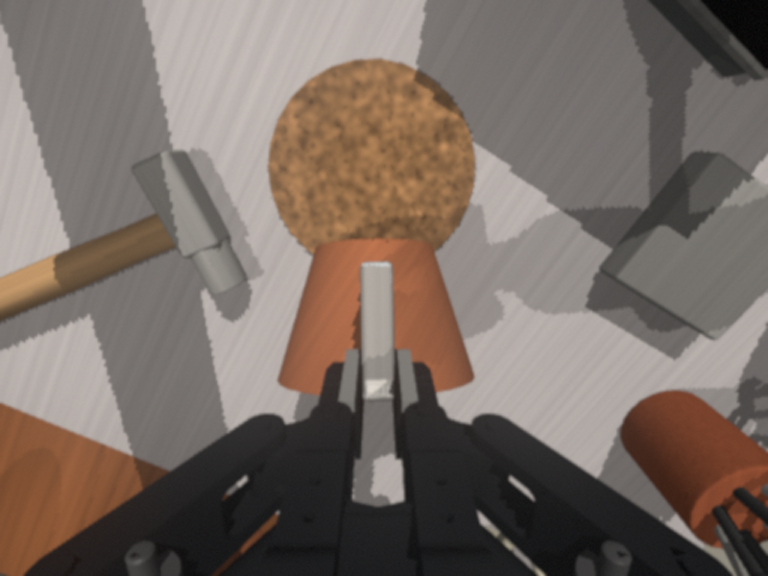

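Call:
send_rows --pt "0.133 0 -0.01 -0.006 0" --pt "0.133 0 -0.012 0 0" --pt "0.133 0 -0.012 0 0" --pt "0.133 0 0 0 0"

```text
clock: 34.7
position: [0.5632, -0.3263, 0.0976]
ee_rot: [0.0, 0.966, 0.259, 0.0]
contact_force: [0.3, 1.0, 8.4]
width: 0.0115
```

```bash
python3 -c "
from h import *
go(.602,-.397,.12)
snap('wrist','pics/w34.png')"
```

```text
t 34.7 pos [ 0.5632 -0.3263  0.0976] yaw 30.0 q6 -1.16 w 0.0115 F [0.3172 1.0214 8.3865]
tool shift (shift first): [-0.0018  0.0806 -0.0223] dist 0.08369751707518419
```

View pics/w34.png

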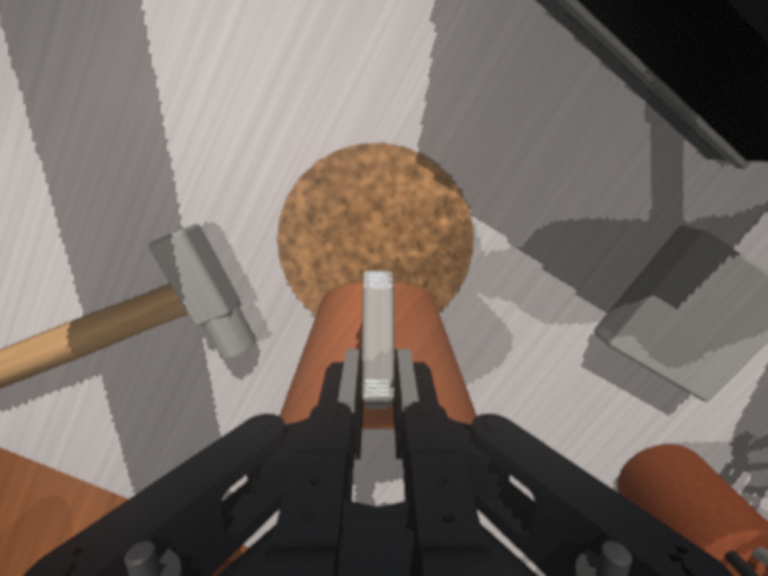

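Call:
send_rows --pt "0.133 0 -0.014 0.002 0" --pt "0.133 0 -0.014 0.0045 0" --pt "0.133 0 -0.015 0.006 0" --pt "0.133 0 -0.0155 0.009 0" --pt "0.133 0 0 0 0"

```text
clock: 35.38
position: [0.5317, -0.2735, 0.0735]
ee_rot: [-0.003, 0.966, 0.259, -0.002]
contact_force: [-0.8, 2.8, 3.0]
width: 0.0114
```

```bash
python3 -c "
from h import *
go(.602,-.397,.12)
snap('wrist','pics/w35.png')"
```

```text
t 35.38 pos [ 0.5317 -0.2735  0.0735] yaw 30.1 q6 -1.12 w 0.0114 F [-0.8035  2.8273  2.981 ]
tool shift (shift first): [-0.0011  0.1419 -0.0473] dist 0.14954309907596225
```

View pics/w35.png

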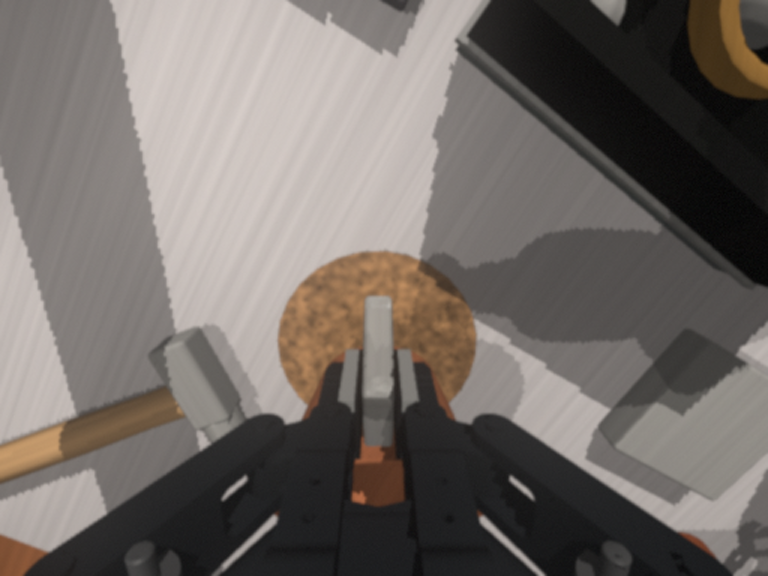

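Call:
send_rows --pt "0.133 0 -0.012 0.009 0" --pt "0.133 0 -0.012 0.011 0" --pt "0.133 0 -0.01 0.012 0" --pt "0.133 0 -0.008 0.013 0" --pt "0.133 0 0 0.003 0" --pt "0.133 0 0 0 0"

```text
clock: 36.17
position: [0.5112, -0.2377, 0.0268]
ee_rot: [-0.003, 0.966, 0.259, -0.001]
contact_force: [-2.5, 4.6, 5.7]
width: 0.0113
```

```bash
python3 -c "
from h import *
go(.602,-.397,.12)
snap('wrist','pics/w36.png')
snap('scene','pics/s36.png',(130,180,330,330),4)"
```

```text
t 36.17 pos [ 0.5112 -0.2377  0.0268] yaw 30.0 q6 -1.08 w 0.0113 F [-2.5291  4.6451  5.7181]
tool shift (shift first): [-0.0011  0.1829 -0.0942] dist 0.20571541335853585
```

View pics/w36.png

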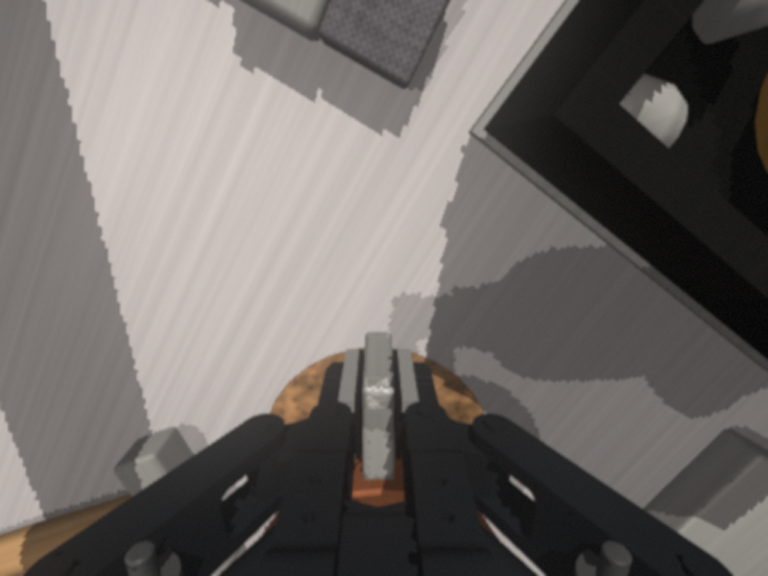

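View pics/s36.png

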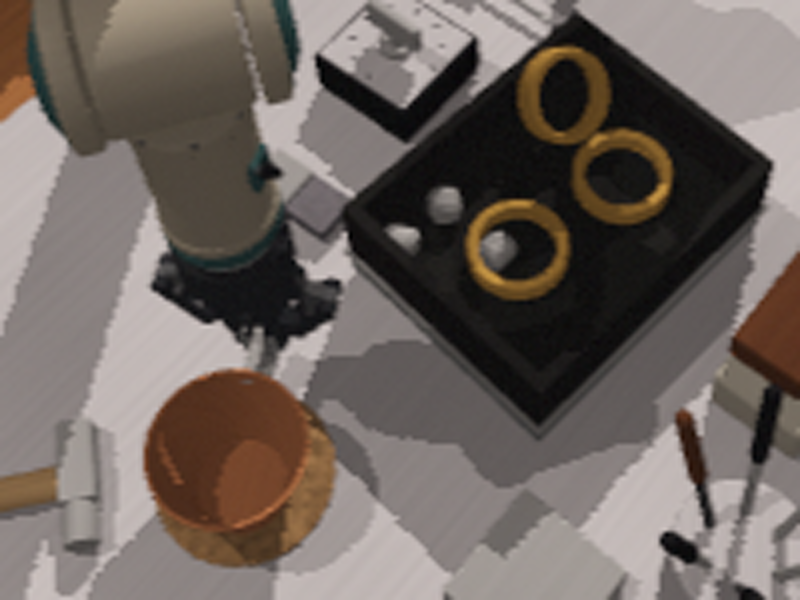

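Call:
send_rows --pt "0.17 0 0 0 0" --pt "0.35 0 0 0 0" --pt "0.4 0 0 0 0" --pt "0.4 0 0 -0.03 0" --pt "0.4 0 0 -0.05 0" --pt "0.4 0 -0.03 -0.05 0" --pt "0.4 0 -0.05 0 0" --pt "0.4 0 0 0 0"

```text
clock: 37.28
position: [0.4708, -0.1682, 0.1576]
ee_rot: [-0.001, 0.966, 0.26, -0.0]
contact_force: [0.4, -0.7, -0.4]
width: 0.0343
```

```bash
python3 -c "
from h import *
go(.408,.019,.15)
snap('wrist','pics/w37.png')
snap('scene','pics/s37.png',(130,180,330,330),4)"
```

```text
t 37.27 pos [ 0.4708 -0.1682  0.1576] yaw 30.1 q6 -1.01 w 0.0343 F [ 0.4061 -0.6823 -0.3582]
tool shift (shift first): [ 0.0397 -0.1934  0.0078] dist 0.1976289437250403
```

View pics/w37.png

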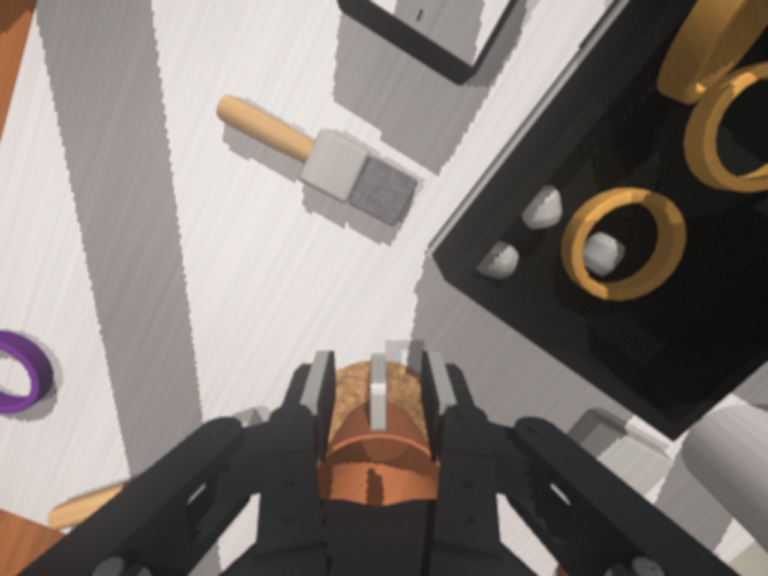

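View pics/s37.png

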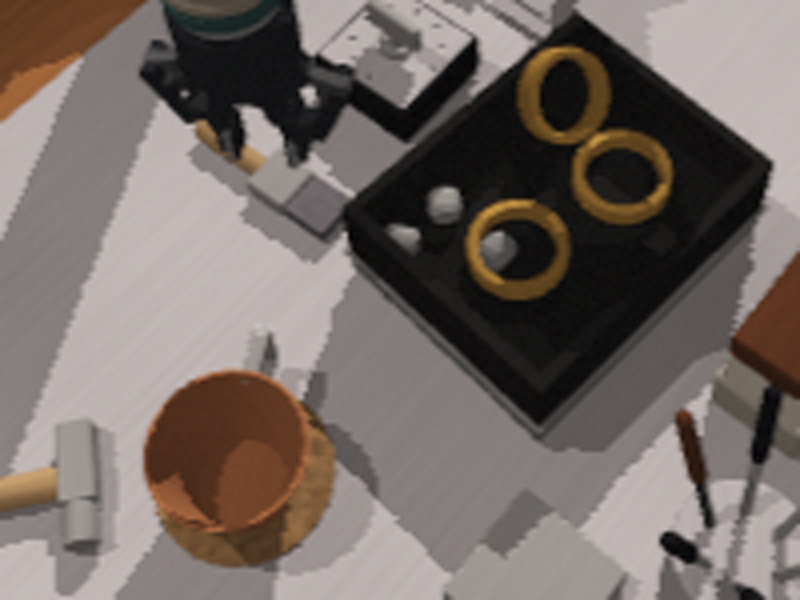

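```bash
python3 -c "
from h import *
print(unproj('scene',[[130+228/4,180+450/4]],.079), unproj('scene',[[130+228/4-20,180+450/4]],.079))
print('foot floor',unproj('scene',[[130+250/4,180+480/4]],.008))
p=w2c('scene',[[.552,-.308,.079],[.552,-.308,.004]]);print((p-[130,180])*4)
snap('top','pics/t37.png',(200,80,400,230),4)"
```

```text
[[ 0.5607 -0.3152  0.079 ]] [[ 0.5194 -0.3488  0.079 ]]
foot floor [[ 0.5611 -0.3097  0.008 ]]
[[226.5555 433.8443]
 [243.4616 472.1036]]
```

View pics/t37.png

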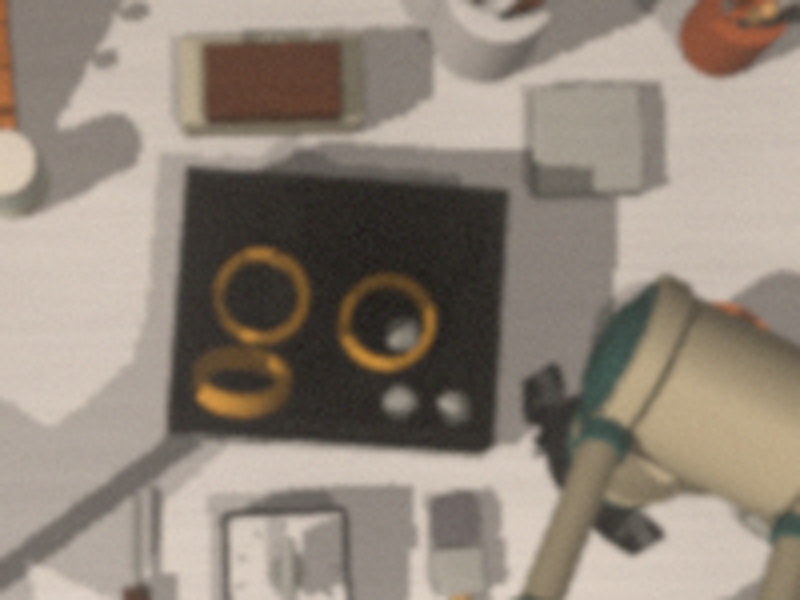

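Call:
send_rows --pt "0.4 0.01 -0.049 0 0" --pt "0.4 0.01 -0.049 0 0" --pt "0.4 0.01 -0.049 0 0" --pt "0.4 0.01 -0.046 0 0" --pt "0.4 0 0.03 0 0" --pt "0.4 0 0 0 0" --pt "0.4 0 0 0 0"

```text
clock: 38.3
position: [0.4263, -0.0102, 0.1565]
ee_rot: [-0.0, 0.966, 0.258, -0.001]
contact_force: [0.1, -0.0, -0.3]
width: 0.0341
```

```bash
python3 -c "
from h import *
go(.41,.019,.15)
snap('wrist','pics/w38.png')"
```

```text
t 38.3 pos [ 0.4263 -0.0102  0.1565] yaw 29.9 q6 -0.71 w 0.0341 F [ 0.1174 -0.0018 -0.2834]
tool shift (shift first): [ 0.0005 -0.0334  0.0065] dist 0.03403271117440527
```

View pics/w38.png

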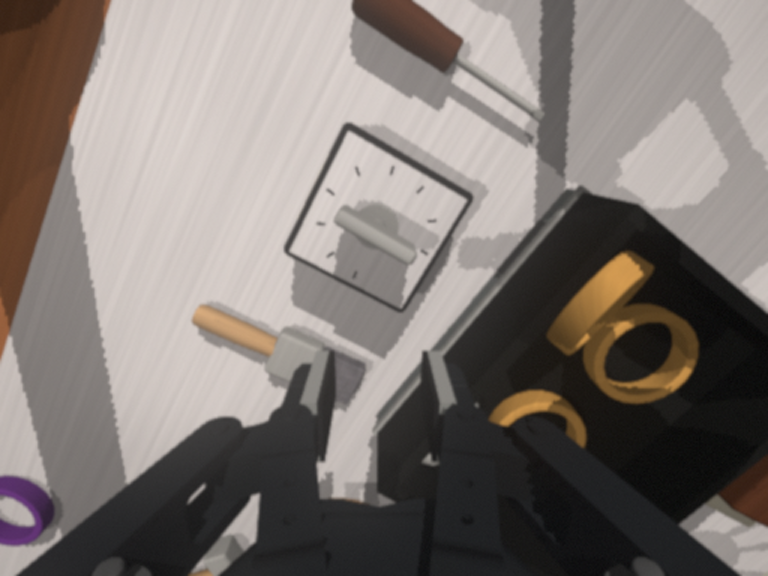

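```bash
python3 -c "
from h import *
snap('wrist','pics/w38c.png',(180,70,330,220),5)
t=unproj('wrist',np.array([[348,126],[471,198],[403,310],[287,250]])/1.5,[.048]*4);print(t,t.mean(0))"
```

```text
[[ 0.3614  0.0644  0.048 ]
 [ 0.454   0.0662  0.048 ]
 [ 0.4564 -0.0257  0.048 ]
 [ 0.363  -0.0275  0.048 ]] [0.4087 0.0194 0.048 ]
```

View pics/w38c.png

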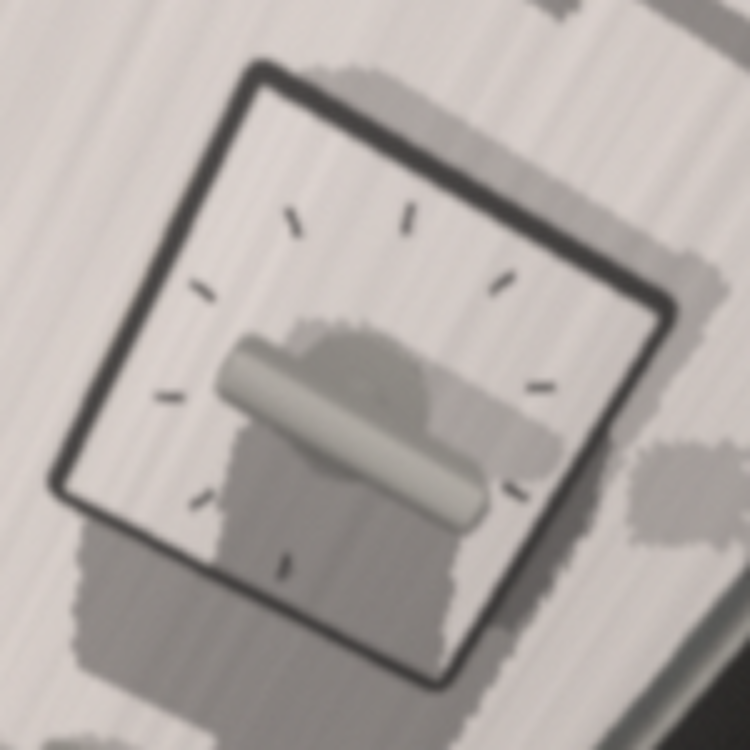

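```bash
python3 -c "
from h import *
p=unproj('wrist',np.array([[180+228/5,70+388/5],[180+462/5,70+518/5]]),[.09]*2);print(p,p.mean(0),np.linalg.norm(p[1]-p[0]));d=p[1]-p[0];print(np.degrees(np.arctan2(d[1],d[0])))
go(*p.mean(0)[:2],.06,90)
go(*p.mean(0)[:2],.06,-90+180*0)
print(manip.get_state()['qpos'])"
```

```text
[[0.3846 0.0164 0.09  ]
 [0.4318 0.0168 0.09  ]] [0.4082 0.0166 0.09  ] 0.0472113705821503
0.4346523414305675
t 38.4 pos [ 0.4259 -0.01    0.1566] yaw 29.9 q6 -0.71 w 0.034 F [0.4419 0.636  0.306 ]
tool shift (shift first): [-0.0019 -0.0319  0.0966] dist 0.10175400002433815
turn -1.0481525893181491 rows>= 5.6125906218354205 then shift: 0.026667383563803847 -0.01769604781510664 0.09658973582394473
t 38.4 pos [ 0.4259 -0.01    0.1566] yaw 29.9 q6 -0.71 w 0.034 F [0.4419 0.636  0.306 ]
tool shift (shift first): [-0.0019 -0.0319  0.0966] dist 0.10175400002433815
turn -1.048152589318149 rows>= 5.61259062183542 then shift: 0.026667383563803843 -0.01769604781510665 0.09658973582394473
[-0.1874  0.089   1.8797  0.0002  1.1742 -0.7101]
```

Call:
send_rows --pt "0.5 -0.001 -0.0334 0 -0.175" --pt "0.5 0 0 0 -0.175" --pt "0.5 0 0 0 -0.175" --pt "0.5 0 0 0 -0.175" --pt "0.5 0 0 0 -0.175" --pt "0.5 0 0 0.03 -0.173" --pt "0.5 0 0 0 0"

```text
clock: 39.28
position: [0.4064, 0.0188, 0.1255]
ee_rot: [-0.002, 0.708, 0.707, -0.001]
contact_force: [-0.6, -0.3, 0.4]
width: 0.0426
```

```bash
python3 -c "
from h import *
go(.4085,.0185,.039,90)
snap('wrist','pics/w39.png')"
```

```text
t 39.27 pos [0.4064 0.0188 0.1255] yaw 89.9 q6 -1.69 w 0.0426 F [-0.6221 -0.284   0.3918]
tool shift (shift first): [-0.0003  0.0026  0.0865] dist 0.08656746183787309
turn -0.001659718316540204 rows>= 0.008887369599842215 then shift: -0.00025684624396269176 0.002147958948161277 0.08654042842172432
```

View pics/w39.png

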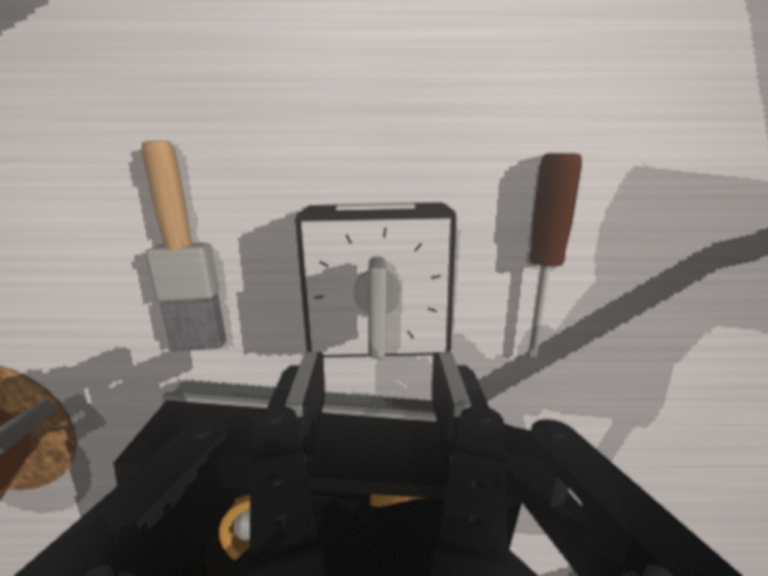

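```bash
python3 -c "
from h import *
tool('wrist',[[378,262],[378,355]],.09)"
```

```text
world [[0.3799455129351818, 0.018966932748267534, 0.09], [0.43413827099195657, 0.018864454708482567, 0.09]]
tool [[ 0.0003 -0.0276  0.0366]
 [ 0.0003  0.0266  0.0365]]
```

Call:
send_rows --pt "0.4 0 0 0.03 0" --pt "0.3 0 0 0.035 0" --pt "0.3 0 0 0.022 0" --pt "0.3 0 0 0 0"

```text
clock: 39.83
position: [0.4079, 0.0187, 0.0396]
ee_rot: [-0.001, 0.707, 0.707, -0.001]
contact_force: [-0.2, -0.2, -0.3]
width: 0.0256
```

Call:
send_rows --pt "0 0 0 0 0" --pt "0 0 0 0 0" --pt "0 0 0 0 0" --squeeze 100

```text
clock: 40.2
position: [0.4098, 0.0182, 0.0413]
ee_rot: [0.001, 0.707, 0.707, 0.001]
contact_force: [-1.0, -2.4, 7.6]
width: 0.0083
```

```bash
python3 -c "
from h import *
go(.407,.0185,.039,90)
print(manip.get_state()['moment'])
snap('wrist','pics/w40.png')"
```

```text
t 40.2 pos [0.4098 0.0182 0.0413] yaw 90.1 q6 -1.7 w 0.0083 F [-1.0301 -2.4065  7.5816]
tool shift (shift first): [ 0.0003 -0.0028  0.0023] dist 0.003604096719552763
turn 0.0009959679667138328 rows>= 0.005333155235787727 then shift: 0.000253844067794509 -0.0027524084242547264 0.002312860613878004
[-0.2671  0.2098 -0.1565]
```

View pics/w40.png

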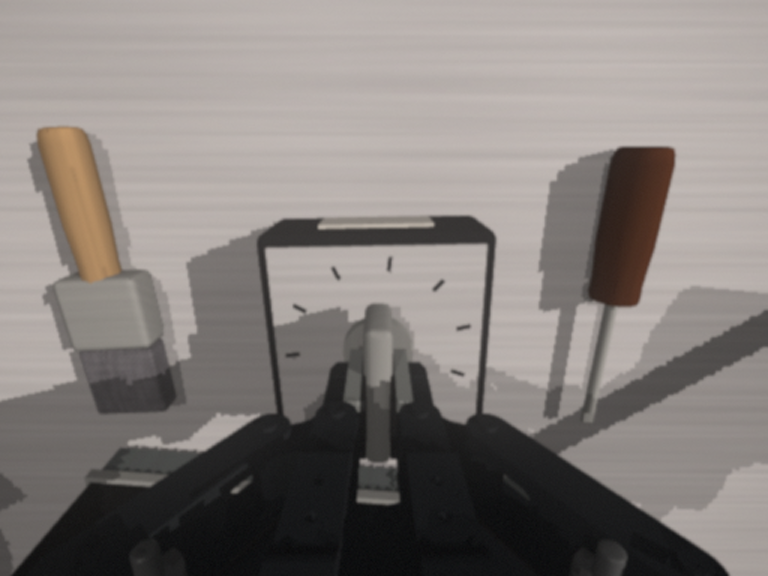

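Call:
send_rows --pt "0 0 0 0 0.1" --pt "0 0 0 0 0.15" --pt "0 0 0 0 0.17" --pt "0 0 0 0 0.17" --pt "0 0 0 0 0.17" --pt "0 0 0 0 0.17" --pt "0 0 0 0 0.1" --pt "0 0 0 0 0"

```text
clock: 41.25
position: [0.4092, 0.0171, 0.0413]
ee_rot: [0.002, 0.963, 0.268, 0.0]
contact_force: [-2.2, -6.1, 8.8]
width: 0.0077
```

```bash
python3 -c "
from h import *
go(.407,.0185,.039)
print(manip.get_state()['moment'])
snap('wrist','pics/w41.png')"
```

```text
t 41.25 pos [0.4092 0.0171 0.0413] yaw 31.1 q6 -0.67 w 0.0077 F [-2.1583 -6.0598  8.7693]
tool shift (shift first): [-0.0011 -0.0023  0.0023] dist 0.0034542251519325546
[-0.9475  0.3866 -0.035 ]
```

View pics/w41.png

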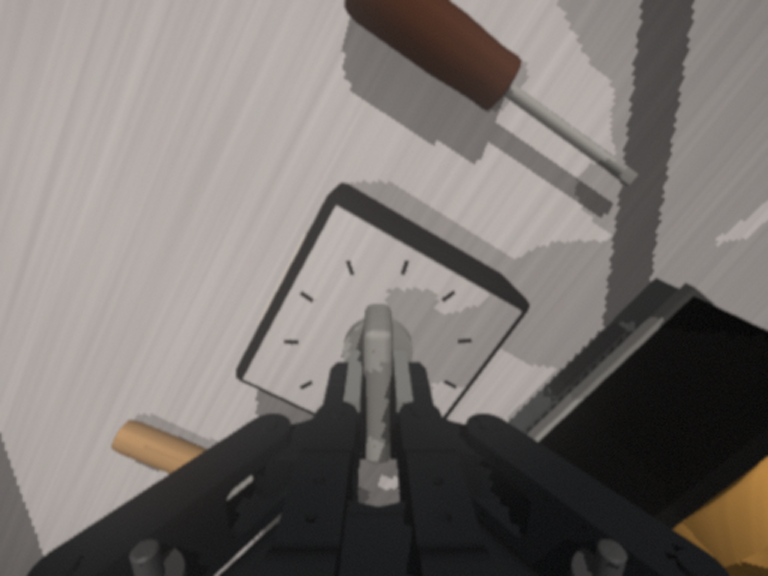

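Call:
send_rows --pt "0 0 0 0 0.15" --pt "0 0 0 0 0.17" --pt "0 0 0 0 0.17" --pt "0 0 0 0 0.17" --pt "0 0 0 0 0.17" --pt "0 0 0 0 0.17" --pt "0 0 0 0 0.1" --pt "0 0 0 0 0"

```text
clock: 42.3
position: [0.4078, 0.0171, 0.0413]
ee_rot: [0.002, 0.961, -0.275, 0.0]
contact_force: [-4.6, -7.0, 10.8]
width: 0.0081
```

Call:
send_rows --pt "0 0 0 0 0.15" --pt "0 0 0 0 0.17" --pt "0 0 0 0 0.17" --pt "0 0 0 0 0.17" --pt "0 0 0 0 0.17" --pt "0 0 0 0 0.1" --pt "0 0 0 0 0"

```text
clock: 43.18
position: [0.4071, 0.0181, 0.0413]
ee_rot: [0.001, 0.736, -0.677, -0.0]
contact_force: [-4.6, -2.8, 13.4]
width: 0.0082
```

```bash
python3 -c "
from h import *
go(.407,.0185,.039)
print(manip.get_state()['moment'],manip.get_state()['effort'])
snap('wrist','pics/w42.png')"
```

```text
t 43.17 pos [0.4071 0.0181 0.0413] yaw -85.2 q6 1.36 w 0.0082 F [-4.5701 -2.833  13.4486]
tool shift (shift first): [-0.0004  0.0001  0.0023] dist 0.0023157412665260795
[-0.5628  0.9511 -0.034 ] [  1.2406 -24.721  -16.9898   0.9965  -1.8747   0.0808]
```

View pics/w42.png

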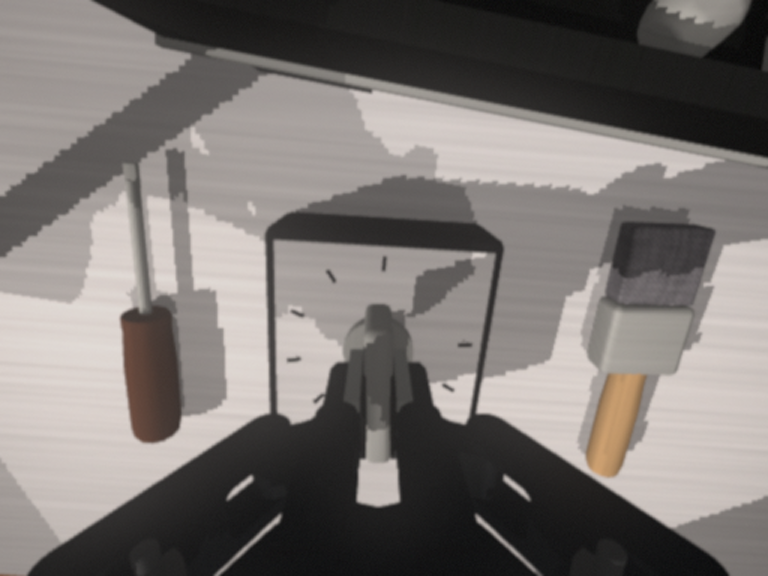

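Call:
send_rows --pt "0 0 0 0 0.12" --pt "0 0 0 0 0.15" --pt "0 0 0 0 0.15" --pt "0 0 0 0 0.1" --pt "0 0 0 0 0"

```text
clock: 43.85
position: [0.4072, 0.0188, 0.0413]
ee_rot: [-0.001, -0.537, 0.844, 0.0]
contact_force: [-5.2, -0.2, 13.0]
width: 0.008
```

Call:
send_rows --pt "0 0 0 0 0.08" --pt "0 0 0 0 0.08" --pt "0 0 0 0 0.08" --pt "0 0 0 0 0"

```text
clock: 44.35
position: [0.4074, 0.019, 0.0413]
ee_rot: [-0.001, -0.432, 0.902, 0.0]
contact_force: [-4.9, 1.2, 12.8]
width: 0.008
```

```bash
python3 -c "
from h import *
go(.407,.0185,.039)
print(manip.get_state()['moment'],manip.get_state()['effort'])"
```

```text
t 44.35 pos [0.4074 0.019  0.0413] yaw -128.8 q6 2.12 w 0.008 F [-4.8531  1.224  12.8141]
tool shift (shift first): [ 0.0006 -0.      0.0023] dist 0.0023601437198804615
[ 0.0385  0.881  -0.0508] [ -0.125  -24.9135 -16.8771   0.0774  -1.7694   0.0588]
```

Call:
send_rows --pt "0 0 0 0 0.08" --pt "0 0 0 0 0.08" --pt "0 0 0 0 0.08" --pt "0 0 0 0 0"

```text
clock: 44.85
position: [0.4076, 0.0192, 0.0413]
ee_rot: [-0.0, -0.321, 0.947, 0.0]
contact_force: [-4.1, 0.8, 12.1]
width: 0.0082
```

```bash
python3 -c "
from h import *
go(.407,.0185,.039)
print(manip.get_state()['moment'],manip.get_state()['effort'])
snap('wrist','pics/w43.png')"
```

```text
t 44.85 pos [0.4076 0.0192 0.0413] yaw -142.6 q6 2.36 w 0.0082 F [-4.0663  0.799  12.0506]
tool shift (shift first): [ 0.0009 -0.0002  0.0023] dist 0.002470583295897066
[ 0.1689  0.8216 -0.0765] [ -0.4606 -25.096  -16.7681  -0.1648  -1.6481   0.0617]
```

View pics/w43.png

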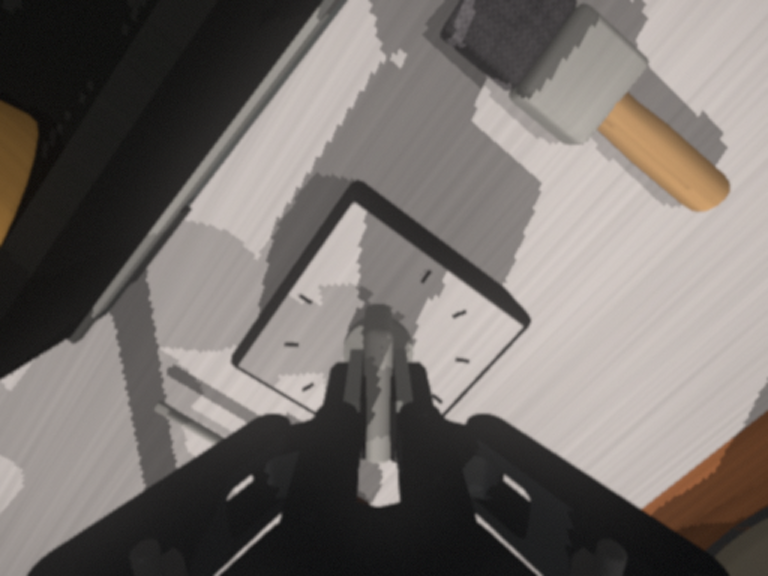

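Call:
send_rows --pt "0 0 0 0 0.08" --pt "0 0 0 0 0.08" --pt "0 0 0 0 0.06" --pt "0 0 0 0 0"

```text
clock: 45.4
position: [0.4078, 0.0194, 0.0413]
ee_rot: [-0.0, -0.215, 0.977, 0.001]
contact_force: [-4.2, 1.4, 11.6]
width: 0.0081
```

```bash
python3 -c "
from h import *
go(.407,.0185,.039)
print(manip.get_state()['moment'],manip.get_state()['effort'])"
```

```text
t 45.4 pos [0.4078 0.0194 0.0413] yaw -155.2 q6 2.58 w 0.0081 F [-4.1687  1.3531 11.636 ]
tool shift (shift first): [ 0.0011 -0.0004  0.0023] dist 0.002595036922706204
[ 0.2515  0.7767 -0.0584] [ -0.6971 -25.3014 -16.6442  -0.344   -1.5082   0.0352]
```

Call:
send_rows --pt "0.2 0 0 0 0" --pt "0.4 0 0 0 0" --pt "0.4 0 0 -0.03 0" --pt "0.4 0 0 -0.05 0" --pt "0.4 0 0.02 -0.04 0" --pt "0.4 0 0.04 0 0" --pt "0.4 0 0 0 0" --pt "0.4 0 0 0 0"

```text
clock: 46.4
position: [0.3835, 0.0705, 0.1598]
ee_rot: [0.0, -0.216, 0.976, 0.001]
contact_force: [0.8, 0.2, -0.2]
width: 0.0341
```

```bash
python3 -c "
from h import *
go(.407,.0185,.039)
snap('wrist','pics/w44.png')
snap('wrist','pics/w44c.png',(180,70,330,220),5)"
```

```text
t 46.4 pos [0.3835 0.0705 0.1598] yaw -155.0 q6 2.7 w 0.0341 F [ 0.7768  0.1558 -0.2166]
tool shift (shift first): [ 0.0008 -0.0573  0.1207] dist 0.13359129364025213
```

View pics/w44.png

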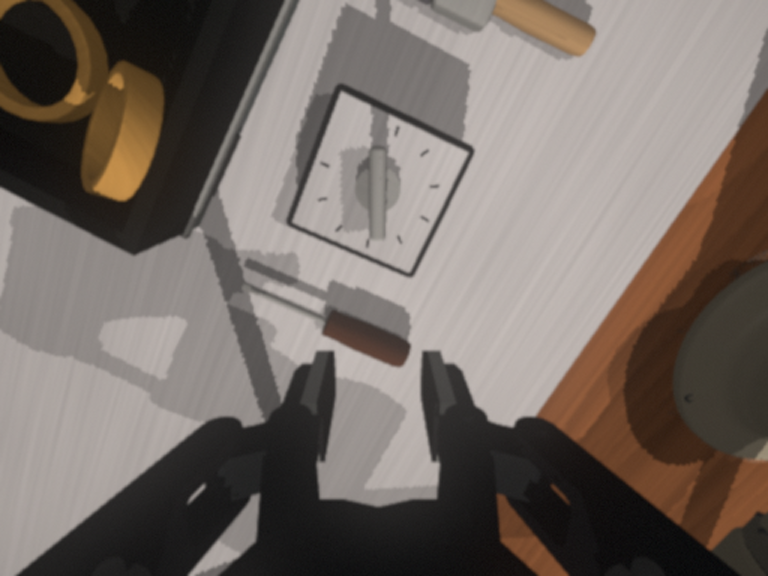

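View pics/w44c.png

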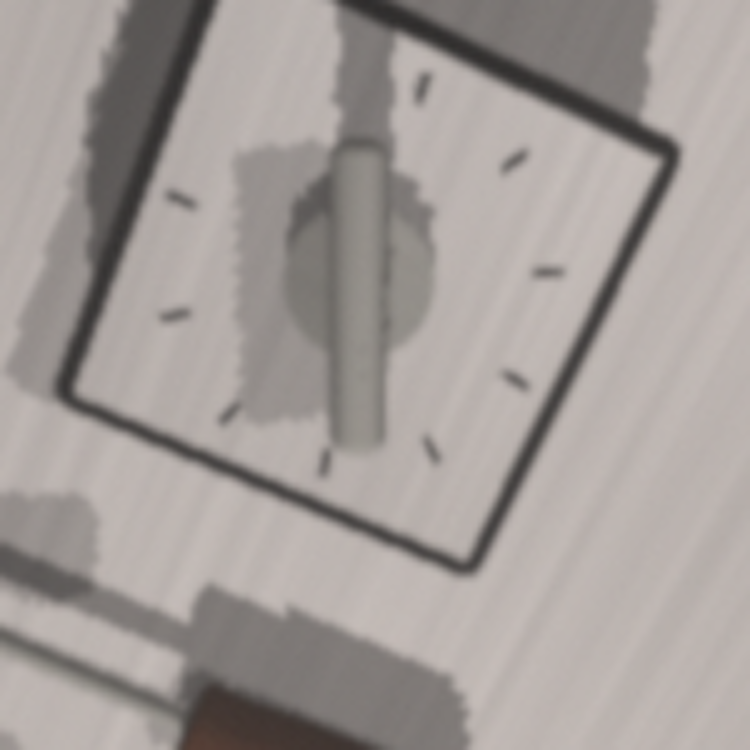

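Call:
send_rows --pt "0.4 0 0 0 -0.175" --pt "0.4 0 0 0 -0.175" --pt "0.4 0 0 0 -0.175" --pt "0.4 0 0 0 -0.175" --pt "0.4 0 0 0 -0.175" --pt "0.4 0 0 0 -0.175" --pt "0.4 0 0 0 -0.175" --pt "0.4 0 0 0 -0.175"

```text
clock: 47.5
position: [0.3836, 0.07, 0.1595]
ee_rot: [-0.001, 0.796, -0.606, -0.001]
contact_force: [-0.8, -1.0, -0.8]
width: 0.0339
```

Call:
send_rows --pt "0.4 0 0 0 -0.175" --pt "0.4 0 0 0 -0.175" --pt "0.4 0 0 0 -0.175" --pt "0.4 0 0 0 -0.175" --pt "0.4 0 0 0 -0.175" --pt "0.4 0 0 0 -0.175" --pt "0.4 0 0 0 -0.175" --pt "0.4 0 0 0 -0.175"

```text
clock: 48.5
position: [0.3836, 0.07, 0.1595]
ee_rot: [-0.002, 0.999, 0.049, -0.0]
contact_force: [0.0, -0.6, -0.7]
width: 0.0341
```

```bash
python3 -c "
from h import *
go(.4078,.019,.12,25)
snap('top','pics/t45.png',(200,80,400,230),4)"
```

```text
t 48.5 pos [0.3836 0.07   0.1595] yaw 5.7 q6 -0.1 w 0.0341 F [ 0.0333 -0.6409 -0.7293]
tool shift (shift first): [0.0191 0.0532 0.0393] dist 0.06885497477060032
turn -0.3375129024982283 rows>= 1.80729577984663 then shift: 0.00037426821902132937 0.05640345207523754 0.03949073395059427
```

View pics/t45.png

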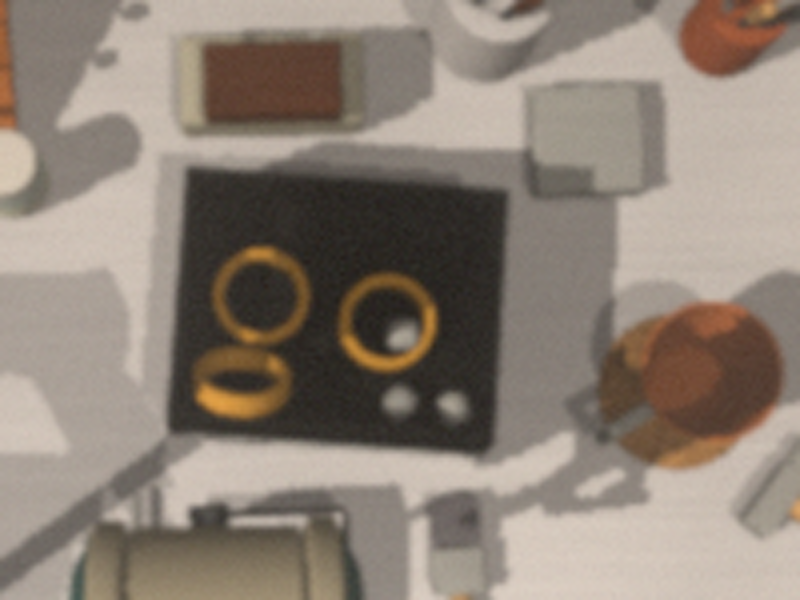

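Call:
send_rows --pt "0.4 0 0 0 -0.17" --pt "0.4 0 0 0 -0.168" --pt "0.4 0 0.0282 0 0" --pt "0.4 0 0.0282 0 0" --pt "0.4 0 0 0.03 0" --pt "0.4 0 0 0 0" --pt "0.4 0 0 0 0"

```text
clock: 49.42
position: [0.4073, 0.0195, 0.1301]
ee_rot: [-0.002, 0.977, 0.214, 0.0]
contact_force: [0.4, 0.0, 1.3]
width: 0.0343
```

```bash
python3 -c "
from h import *
go(.4078,.019,.04,25)
snap('wrist','pics/w46.png')"
```

```text
t 49.42 pos [0.4073 0.0195 0.1301] yaw 24.7 q6 -0.56 w 0.0343 F [0.4457 0.0368 1.3151]
tool shift (shift first): [0.0002 0.0009 0.0901] dist 0.09011094471497139
turn -0.0049538308279508435 rows>= 0.026526504566671175 then shift: 0.00029822536111753534 0.0006371813717936795 0.09010819840035675
```

View pics/w46.png

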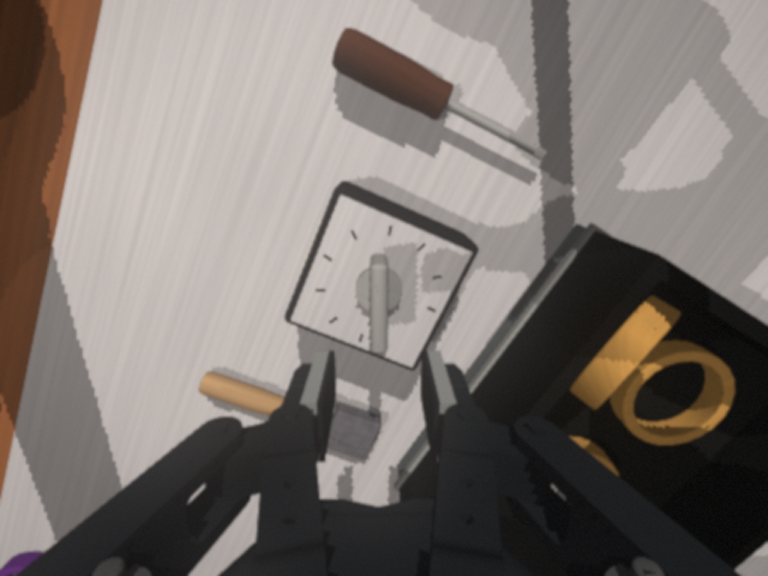

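Aligned with the wing (378, 262–352). I descend, regrip and turn gently against the stop.

Call:
send_rows --pt "0.35 0 0 0.03 0" --pt "0.3 0 0 0.035 0" --pt "0.3 0 0 0.023 0" --pt "0.3 0 0 0 0" --pt "0 0 0 0 0" --pt "0 0 0 0 0" --pt "0 0 0 0 0" --squeeze 50

```text
clock: 50.35
position: [0.4078, 0.0198, 0.043]
ee_rot: [-0.001, 0.977, 0.215, 0.002]
contact_force: [-1.2, -0.3, 7.3]
width: 0.009
```

Call:
send_rows --pt "0 0 0 0 0.04" --pt "0 0 0 0 0.04" --pt "0 0 0 0 0.03" --pt "0 0 0 0 0"

```text
clock: 50.85
position: [0.408, 0.0199, 0.043]
ee_rot: [-0.001, 0.987, 0.161, 0.002]
contact_force: [-1.9, 0.0, 6.5]
width: 0.0088
```

```bash
python3 -c "
from h import *
go(.4078,.019,.04,25)
print(manip.get_state()['moment'],manip.get_state()['effort'])"
```

```text
t 50.85 pos [0.408  0.0199 0.043 ] yaw 18.5 q6 -0.45 w 0.0088 F [-1.8915  0.0289  6.4611]
tool shift (shift first): [-0.0005  0.0008  0.003 ] dist 0.0031003973144860327
turn -0.11283085478744075 rows>= 0.6041805400162443 then shift: -0.0005335123380400284 0.000711505751831401 0.002970115765074166
[0.0531 0.2519 0.2364] [ -0.4077 -26.9242 -16.1142   0.1419  -0.4422   0.284 ]
```

Call:
send_rows --pt "0.2 0 0 0 0" --pt "0.4 0 0 0 0" --pt "0.4 0 0 -0.03 0" --pt "0.4 0 0 -0.05 0" --pt "0.4 0 0 -0.05 0" --pt "0.4 0 0.03 -0.02 0" --pt "0.4 0 0 0 0" --pt "0.4 0 0 0 0"

```text
clock: 51.85
position: [0.4153, -0.0085, 0.1907]
ee_rot: [-0.002, 0.987, 0.16, -0.001]
contact_force: [-0.4, 0.8, -0.7]
width: 0.0344
```

```bash
python3 -c "
from h import *
go(.4078,.019,.04,25)
snap('wrist','pics/w47.png')
snap('scene','pics/s47.png')"
```

```text
t 51.85 pos [ 0.4153 -0.0085  0.1907] yaw 18.5 q6 -0.52 w 0.0344 F [-0.4327  0.8043 -0.6632]
tool shift (shift first): [ 0.0017 -0.0277  0.1508] dist 0.15335674150380013
turn -0.11431326548726342 rows>= 0.6121184724092232 then shift: 0.004793682348703498 -0.028108669765150515 0.15068249220873942
```

View pics/w47.png

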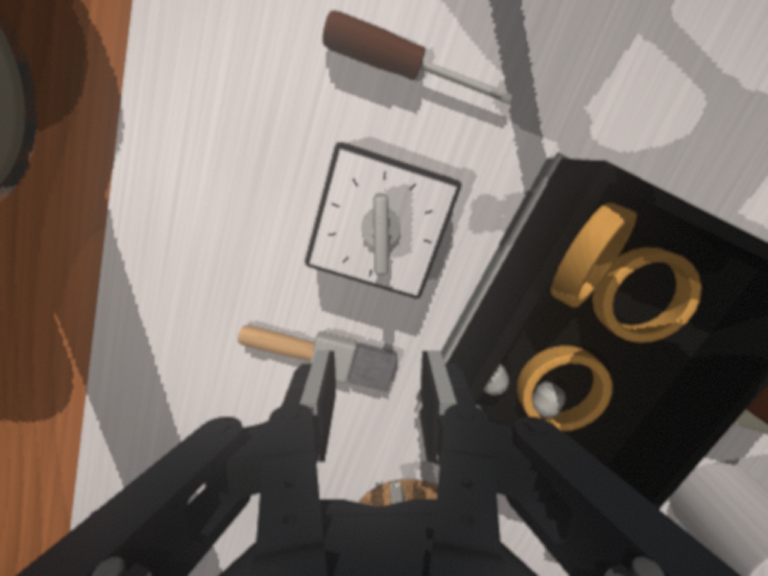

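View pics/s47.png

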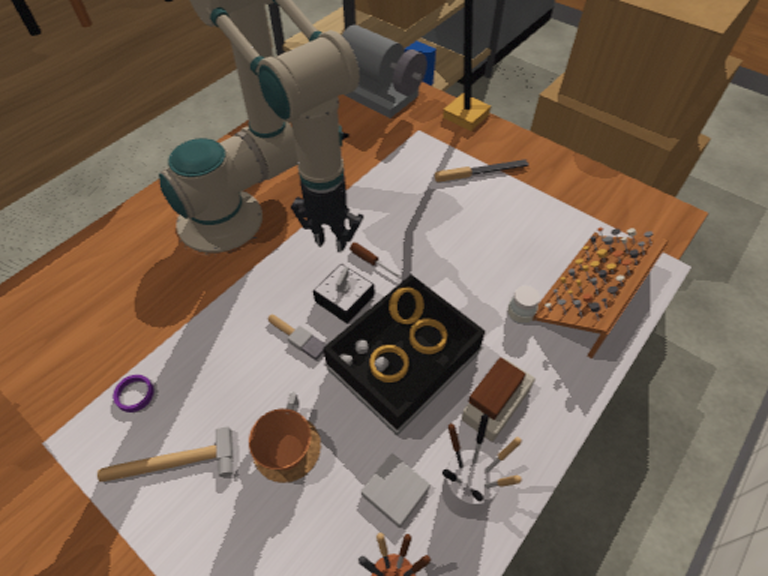

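```bash
python3 -c "
from rig import manip
print(manip.sign_off())"
```

```text
the job is handed in; nothing more can be done
None
```

The job is done and handed in at about 52 s. All three brass bangles and the three castings are in the tub, the cup stands upright on its mat, and the key is wound to its stop. I saw no fourth bangle and left the purple ring where it was.

- **Last pictures:** the bystander tools look untouched. The cup's axis is about 1 cm from the mat's centre, and nothing touches the robot.
- **Leaning bangle:** the third bangle leans on the second and the tub wall instead of lying flat. It is inside the walls and, from its size, its origin should be below the 90 mm limit, but I did not measure that.
- **Cup:** the gripper cannot tilt, so I eased the grip and let the cup swing down from its handle to about 90° over the tub. One quick jerk then emptied it. I righted it by dragging its rim across the mat; the downward press reached about 27 N at one point, below the 40 N limit.
- **Key:** it turned about 4.28 rad in one grip. After a second grip it went on about 0.1 rad until the moment rose to about 0.24 Nm, which I took as the hard stop. On release the wing sat about 2° off the jaw line, so it should stand above 4.3 rad.
- **Disagreement with the description:** the fingertips turned out to be about 27 mm short of the stated tool point. The first two bangle grasps closed above the ring, and I corrected for it from then on.
- **Joint limit:** the last joint read 2.70 rad, its range limit, for a moment after the first winding.

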